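Fetch the spare panel socket from behind the line filters

TASK

Three line filters block the way to the spare panel socket: stand all three aside on the dark side mat, then take the socket out and set it upright, face up, in the middle of the soldering block's green pad while the filters are still on the mat. Then put each filter back upright in the middle of the round place of its own colour. Do not disturb the glass valve, and let go of everything at the end.

Things in the scene. Friction and masses are not known exactly. Their poses are not given: they have to be found in the camera images.
- filter_purple: line filter with a purple head: a plain upright cylinder, 40 mm diameter, 92 mm tall (plus 4 mm of tiny brass pins in a black disc on top), about 0.2 kg; bare aluminium below 66 mm, purple above. Origin: centre of its underside, z up along its axis. At the start it stands on the purple place
- filter_red: line filter with a red head: a plain upright cylinder, 40 mm diameter, 92 mm tall (plus 4 mm of tiny brass pins in a black disc on top), about 0.2 kg; bare aluminium below 66 mm, red above. Origin: centre of its underside, z up along its axis. At the start it stands on the red place
- filter_yellow: line filter with a yellow head: a plain upright cylinder, 40 mm diameter, 92 mm tall (plus 4 mm of tiny brass pins in a black disc on top), about 0.2 kg; bare aluminium below 66 mm, yellow above. Origin: centre of its underside, z up along its axis. At the start it stands on the yellow place
- socket: spare panel socket, face up: black flange 26 mm (its x) by 31 mm (its y), 3 mm thick, on a dark 24 mm barrel; 25 mm tall in all, 35 g. Origin: centre of its underside, z up. It starts on a white plate (top 6 mm above the bench), filters on three sides, their centres about 52 mm away; its x axis points within 0.3 rad at the upright panel on the fourth side
- place_purple: purple round place, fixed: a flat disc 52 mm in diameter, 3 mm thick, on the white plate. Origin: centre of its underside; its top is 3 mm above the origin and 9 mm above the bench. On the plate's side without a place, opposite the middle one of the three, stands a fixed white panel, its face about 52 mm from the socket, its top 56 mm above the bench
- place_red: red round place, fixed: a flat disc 52 mm in diameter, 3 mm thick, on the white plate. Origin: centre of its underside; its top is 3 mm above the origin and 9 mm above the bench. On the plate's side without a place, opposite the middle one of the three, stands a fixed white panel, its face about 52 mm from the socket, its top 56 mm above the bench
- place_yellow: yellow round place, fixed: a flat disc 52 mm in diameter, 3 mm thick, on the white plate. Origin: centre of its underside; its top is 3 mm above the origin and 9 mm above the bench. On the plate's side without a place, opposite the middle one of the three, stands a fixed white panel, its face about 52 mm from the socket, its top 56 mm above the bench
- mat: dark grey-blue side mat, fixed on the bench to the left or right: 250 mm (its x) by 100 mm (its y), 3 mm thick. Origin: centre of its underside, at bench height
- block: soldering block, fixed on the bench on the other side: aluminium square 80 mm with a green square pad of 70 mm on top, flat, 12 mm high in all. Origin: centre of its underside
- valve: glass valve (vacuum tube) standing loose behind the white plate as seen from the robot: black base, clear bulb 44 mm diameter, 80 mm tall. Origin: centre of its underside. To be left alone
Mind the look-alikes: they are no part of the job. Leave any turquoise look-alike of the filter_yellow alone.

How it is judged (in metres and radians):
On the way, in this order (a step that is already met when the one before it is completed fails the run):
1. all three filters stand on the side mat, the socket still where it was (x of filter_purple in the frame of mat between -0.122 and 0.122 m and y of filter_purple in the frame of mat between -0.048 and 0.048 m and z of each of filter_purple, filter_red, filter_yellow in the frame of mat below 0.012 m and angle between each of filter_purple, filter_red, filter_yellow's own z axis and vertical below 0.15 rad and linear speed of each of filter_purple, filter_red, filter_yellow below 0.03 m/s and x of filter_red in the frame of mat between -0.122 and 0.122 m and y of filter_red in the frame of mat between -0.048 and 0.048 m and x of filter_yellow in the frame of mat between -0.122 and 0.122 m and y of filter_yellow in the frame of mat between -0.048 and 0.048 m and distance of socket from where it was at the start of the episode below 0.012 m), for 0.2 s.
2. the socket stands upright on the middle of the green pad, the filters still on the mat (x of filter_purple in the frame of mat between -0.122 and 0.122 m and y of filter_purple in the frame of mat between -0.048 and 0.048 m and z of each of filter_purple, filter_red, filter_yellow in the frame of mat below 0.012 m and angle between each of filter_purple, filter_red, filter_yellow, socket's own z axis and vertical below 0.15 rad and linear speed of each of filter_purple, filter_red, filter_yellow, socket below 0.03 m/s and x of filter_red in the frame of mat between -0.122 and 0.122 m and y of filter_red in the frame of mat between -0.048 and 0.048 m and x of filter_yellow in the frame of mat between -0.122 and 0.122 m and y of filter_yellow in the frame of mat between -0.048 and 0.048 m and horizontal distance between socket and block below 0.012 m and z of socket in the frame of block between 0.006 and 0.018 m), for 0.2 s.
At the end, for the whole second after the job is handed in: Each filter stands upright on the place of its own colour, within 12 mm of its centre; the socket stands upright, face up, on the green pad within 12 mm of its centre; all at rest and released; the glass valve within 20 mm of where it was (horizontal distance between filter_purple and place_purple below 0.012 m and z of filter_purple in the frame of place_purple below 0.009 m and angle between each of filter_purple, filter_red, filter_yellow's own z axis and vertical below 0.12 rad and linear speed of each of filter_purple, filter_red, filter_yellow, socket below 0.03 m/s and horizontal distance between filter_red and place_red below 0.012 m and z of filter_red in the frame of place_red below 0.009 m and horizontal distance between filter_yellow and place_yellow below 0.012 m and z of filter_yellow in the frame of place_yellow below 0.009 m and horizontal distance between socket and block below 0.012 m and z of socket in the frame of block between 0.006 and 0.018 m and angle between socket's own z axis and vertical below 0.15 rad and distance of valve from where it was at the start of the episode below 0.02 m); the robot touches nothing.
It fails at once if the glass valve is knocked over or shifted by more than 20 mm (angle between valve's own z axis and vertical above 0.4 rad or distance of valve from where it was at the start of the episode above 0.02 m).
It also fails if it takes over 131 s, if anything falls off the work surface, if the arm or the gripper's body presses on something with over 40 N, if the wrist force passes 120 N, or if a joint passes its speed limit or range.

ROBOT

A 6-joint arm with a two-finger parallel gripper is mounted at the origin on the work surface. World frame = base frame: x ahead of the robot, y to its left, z up, the work surface at z = 0. Lengths are in m, angles in degrees, forces in N, time in s.
With the tool pointing down it reaches from about 0.4 to 0.825 m from the base axis. Payload 7 kg.
Tool frame: the origin (TCP) lies midway between the tips of the shut fingers; the grasp point (between the pads) lies 19 mm behind it; z points along the fingers, y is the direction in which the jaws open and shut (so a half turn about z gives the same grasp; the last joint's range is limited). The gripper opens to 88 mm and grips with 3 to 60 N. Pads are 19 mm wide; open, the fingers measure 130 mm over their backs; the gripper's body (78 mm by 193 mm) begins 47 mm behind the grasp point.
Start: joints at [-58.722, 20.546, 0.682, 0, -70.136, -16.507], TCP at [0.172, -0.653, 0.227] pointing down, gripper open.
Joint ranges: [-176.03, 176.03], [-82.01, 121.73], [-58.28, 71.71], [-173.87, 95.51], [-174.79, -0.11], [-173.66, 173.66]. Speed limits (degrees/s): [136.94, 136.94, 172.46, 180, 180, 180].

INTERFACE

Orientations are given as [roll, pitch, yaw] about the fixed x, y, z axes, in that order (R = Rz(yaw) Ry(pitch) Rx(roll)).
In Python, from plant import r gives the robot as it stands. The module is installed in compiled form; this text tells all that it offers.
- The arm moves only by the tool send_rows, never from a script. Its argument "motion" is a list of rows, each an object with "travel": the shift along the tool's x, y, z in m, a list of three; "spin": the turn about the tool's z in degrees. In form: [{"travel": [tx, ty, tz], "spin": spin}, ...]. A call has 1 to 5 rows; each row shifts and turns the pose as measured when the row begins, along the tool's axes as they then stand; what a row does not reach is not made up. A row lasts 1/12 s, in which the tool goes at most 41.7 mm and 7.16 degrees, less where a joint would pass 70% of its speed; a pose out of reach is approached as far as the arm can. A call is refused whole if a number of a shift passes 0.0417 or a number of a turn 7.16, either way. A call with a gripper value outside its range is refused whole. "gripper" is the gripper command: -1 is shut, 1 is fully open, values between are in proportion, set as the call begins (left out, the last holds). The fingers move at their own pace and stop on an object; "squeeze" is the grip in N (left out, the last holds). Time passes only in rows, so rows that do not move let the fingers close. It gives the time, the measured TCP pose, the force and the opening at its end, in the units of the state.
- r.get_state(): the state, without advancing time (a new reading comes with each control period).
- r.capture(name): name is "scene" or "top" or "wrist"; returns (picture, depth): 400x640x3 uint8, blue, green, red; 400x640 float32, m along the optical axis (not along the pixel's ray), 0 where there is no reading.
- r.get_calibration(name): a dict with "fov_y" (degrees; the focal length in pixels is half the picture's height over the tangent of half this angle, whatever the lens; pixels are square), "cx", "cy" (the principal point, pixels), "origin" and "orientation" of the camera in the world. Camera axes: x right, y down, z forward; pixel columns grow to the right and rows downward; lengths in m; the calibration is good to about 2 mm. A picture is of the moment at which its call begins: read the wrist's pose just before it. get_calibration takes no time and is no camera call; for the wrist camera it gives the pose at the moment of the call.
- r.close_job(): hands the job in, once; it reports no verdict.
Trained networks look in the newest picture that a camera, given by its name, has taken for a name from the list of things; names that differ only in an ending like _2 or _b are one class to them, and where a whole thing is asked for, a point or a joint stands for the part that bears it (a point fixed in the world has none). Each returns a list of dicts, best first, with "conf" (0 to 1); they miss things now and then, are a little off and sometimes report something else, mostly with a low value. They report only what shows in the picture. A call takes as long as a camera call. They do not tell look-alikes from the thing itself.
- r.boxes_of(camera, target): "at" ([x, y, z] in m, in the coordinates of the camera as it stood for that picture, good to about 4 mm: the middle of the surface that is visible of it).
- r.pinpoint(camera, target): "at" ([x, y, z] in m, in the coordinates of the camera as it stood for that picture, good to about 4 mm: a listed point, or the origin of a listed thing).
The state is a dict: "time_s": time; "joints": joint angles; "qd": joint speeds; "joint_torque": joint torques, N m; "tcp_pos": TCP position; "eef_rot": TCP orientation; "contact_force": force on the tool from outside, world axes, zero at the start; "moment": the same for the moment, N m; "gripper_width": finger opening in m.
Only numpy, scipy, OpenCV 4.12 (cv2) and the standard library are available. Lean on these libraries where they do the work, as an engineer would, in place of code of your own. Each camera call takes 0.05 s, during which the arm holds its last target. There are 200 camera calls.

## Working session

There is one attempt and no reset: what is moved stays moved. The work goes in short steps, Python scripts to look and compute and a tool call to move; the robot and the scene stay as the last step left them, time stands still between calls to the robot, and variables do not carry over. Pictures are saved under pics/ and viewed, about 12 in all and at most 16, crops included, and the job is handed in when it is done.

Besides the shell and the picture viewer there is one more tool, called after "Call:" as a command line: name --argument value ..., lists and objects as JSON in quotes. send_rows: Moves the arm, as the interface text tells. Its arguments: {"type":"object","properties":{"motion":{"type":"array"},"gripper":{"type":"number"},"squeeze":{"type":"number"}},"required":["motion"]}

```bash
ls; mkdir -p pics
cat > h.py <<'E'
import numpy as np, cv2
from scipy.spatial.transform import Rotation as R
from plant import r
def cal(n):
    c=r.get_calibration(n); f=200/np.tan(np.radians(c['fov_y']/2))
    o=np.array(c['orientation'],float)
    M=R.from_euler('xyz',o,degrees=True).as_matrix() if o.shape==(3,) else o
    return c,f,M,np.array(c['origin'])
def pts(n,depth):
    c,f,M,o=cal(n); v,u=np.mgrid[:400,:640]
    P=np.stack([(u-c['cx'])/f*depth,(v-c['cy'])/f*depth,depth],-1)
    return P@M.T+o
def w(n,p):
    c,f,M,o=cal(n); return M@np.array(p)+o
def px(n,p):
    c,f,M,o=cal(n); q=M.T@(np.array(p)-o); return q[:2]/q[2]*f+[c['cx'],c['cy']]
E
python3 - <<'E'
from h import *
for n in ['scene','top']:
    print(n,r.get_calibration(n))
    im,d=r.capture(n); cv2.imwrite(f'pics/{n}0.png',im); np.save(f'pics/{n}0.npy',d)
    for t in ['filter_purple','filter_red','filter_yellow','socket','place_purple','place_red','place_yellow','mat','block','valve']:
        for k in r.pinpoint(n,t)[:3]: print(t,round(k['conf'],2),w(n,k['at']).round(3),px(n,w(n,k['at'])).round())
print(r.get_state())
E
```

```text
pics
scene {'fov_y': 43.936152242047825, 'cx': 321.3649220188953, 'cy': 195.900168708705, 'origin': array([1.16926756, 0.52610536, 0.55009531]), 'orientation': array([-121.79728034,    0.51905348,  130.35464183])}
filter_purple 0.62 [0.559 0.06  0.008] [345. 226.]
filter_red 0.61 [0.484 0.035 0.01 ] [358. 204.]
filter_yellow 0.98 [ 0.386 -0.132 -0.004] [326. 167.]
filter_yellow 0.92 [ 0.518 -0.04   0.009] [319. 198.]
filter_yellow 0.64 [ 0.687 -0.048  0.004] [256. 237.]
socket 0.66 [0.541 0.011 0.004] [331. 214.]
place_purple 0.59 [0.557 0.06  0.008] [346. 225.]
place_red 0.59 [0.54  0.01  0.005] [331. 213.]
place_red 0.53 [0.493 0.033 0.006] [355. 207.]
place_yellow 0.53 [0.709 0.066 0.001] [294. 270.]
place_yellow 0.4 [ 0.519 -0.034  0.007] [321. 200.]
mat 0.73 [ 0.525 -0.268 -0.002] [242. 170.]
mat 0.41 [0.56  0.06  0.005] [345. 227.]
block 0.97 [ 0.507  0.251 -0.002] [449. 257.]
valve 0.89 [ 0.708  0.065 -0.002] [293. 270.]
top {'fov_y': 45.15371620376094, 'cx': 317.65065485453226, 'cy': 199.7332046041333, 'origin': array([ 0.52347008, -0.00855209,  0.9808031 ]), 'orientation': a
[... 565 characters left out ...]
[0.705 0.063 0.   ] [294. 138.]
{'time_s': 1.1, 'joints': array([-5.87223737e+01,  2.05493824e+01,  6.82747598e-01, -5.81615134e-04,
       -7.01359151e+01, -1.65054961e+01]), 'qd': array([ 0.05131544,  0.08811483, -0.0756995 ,  0.01430687, -0.00863757,
        0.04229685]), 'joint_torque': array([ 1.33994681e-04, -5.82403600e+01,  2.93301451e+01,  7.00271353e+00,
        1.23245976e-02, -1.43064995e-05]), 'tcp_pos': array([ 0.17207619, -0.65268265,  0.22653128]), 'eef_rot': array([ 1.79997400e+02, -1.99977766e-04, -1.65228067e+02]), 'contact_force': array([ 0.10748463, -0.10472975, -0.39135852]), 'moment': array([-0.02490152, -0.00857606, -0.0614368 ]), 'gripper_width': 0.08743286869227329}
```

Run:
```python
from h import *
im=cv2.imread('pics/top0.png'); cv2.imwrite('pics/t1.png',cv2.resize(im,(800,500)))
cv2.imwrite('pics/t2.png',cv2.resize(im[110:320,180:460],(800,600),interpolation=cv2.INTER_CUBIC))
d=np.load('pics/top0.npy'); P=pts('top',d)
hsv=cv2.cvtColor(im,cv2.COLOR_BGR2HSV)
z=P[...,2]
# filter tops: components with z in 0.085..0.12
m=((z>0.09)&(z<0.12)).astype('uint8')
n,l,s,c=cv2.connectedComponentsWithStats(m)
for i in range(1,n):
    if s[i,4]>60:
        k=l==i; print(s[i],c[i].round(),P[k].mean(0).round(4),np.median(hsv[k],0), (P[k].max(0)-P[k].min(0)).round(3))
# bench, plate
print(np.median(z[P[...,1]<-0.35]))
```

```text
[ 239   58  234   26 1419] [355.  70.] [ 0.809  -0.0583  0.1046] [ 14. 105.  44.] [0.032 0.426 0.03 ]
[341 128  21  22 342] [351. 138.] [ 0.6847 -0.0481  0.0934] [ 86. 192. 180.] [0.039 0.037 0.009]
[  0 138   9  85 701] [  4. 179.] [0.6207 0.6038 0.0983] [ 8. 27. 95.] [0.159 0.015 0.015]
[  63  171   41   37 1056] [ 83. 189.] [0.5989 0.447  0.1091] [ 15. 153. 203.] [0.067 0.066 0.026]
[281 198  22  22 372] [292. 209.] [0.5558 0.0629 0.102 ] [146.  133.5 161. ] [0.039 0.039 0.014]
[335 218  22  21 367] [345. 228.] [ 0.519  -0.0345  0.102 ] [ 24. 244. 231.] [0.037 0.038 0.012]
[298 235  22  22 371] [309. 245.] [0.4887 0.0325 0.1019] [  3. 200. 224.] [0.038 0.038 0.017]
[387 289  22  22 366] [398. 299.] [ 0.3875 -0.1277  0.0932] [ 85. 167. 162.] [0.038 0.039 0.009]
[ 69 291  27  28  80] [ 86. 308.] [0.3781 0.448  0.0916] [ 16.   51.  215.5] [0.049 0.049 0.007]
0.0011553319655228655
```

View pics/t1.png

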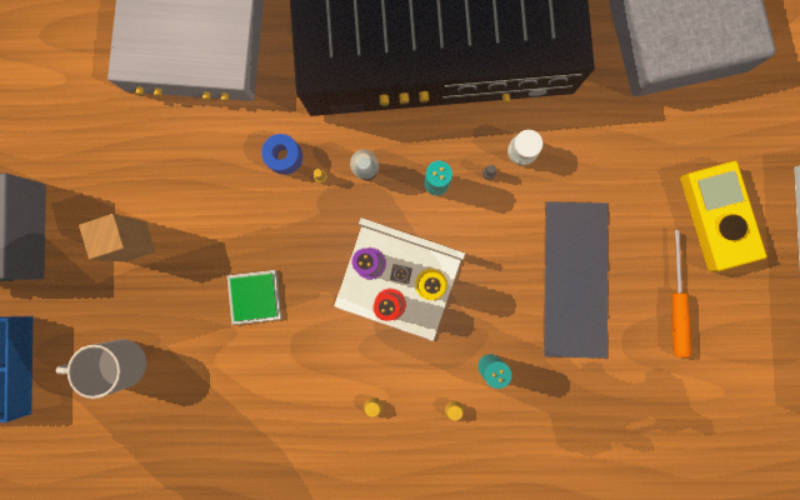

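View pics/t2.png

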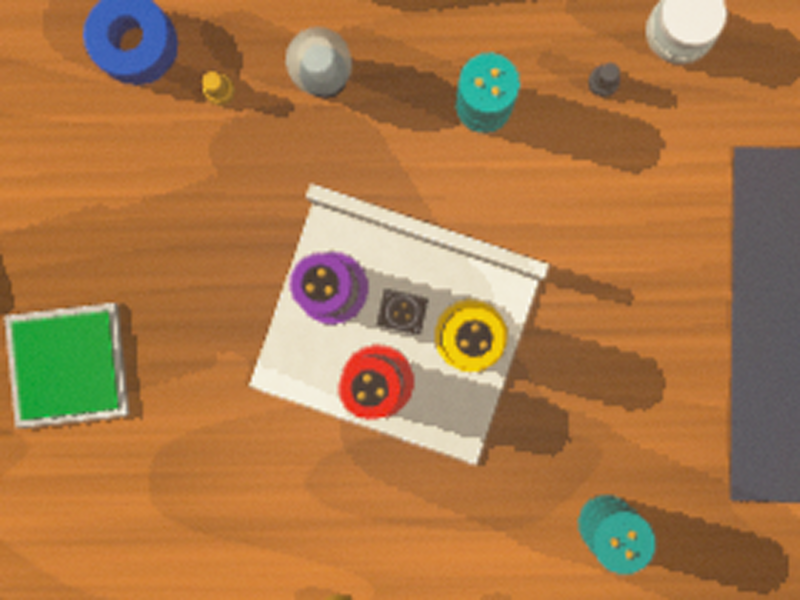

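View pics/scene0.png

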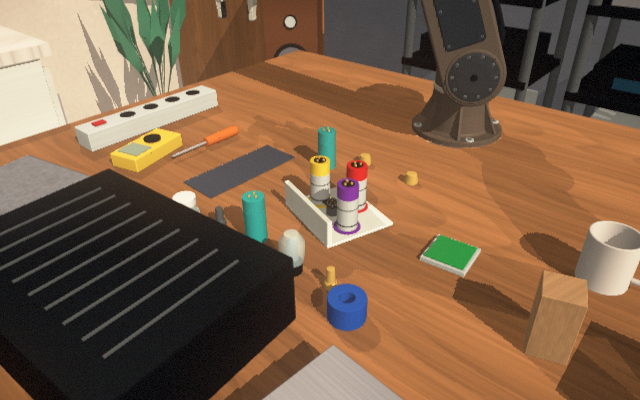

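Top view: the purple filter is at px (292,209), yellow at (345,228), red at (309,245), and the socket at (321,219). Turquoise look-alikes are at (351,138) and (398,299) and stay put. The mat is on the right and the block on the left. The crop confirms these choices by colour, and the filter heights and 52 mm spacings fit the description.

```bash
cat >> h.py <<'E'
def to(x,y,z,yaw=None,n=None,start=None):
    "print rows from present pose to the target, tool pointing down"
    s=r.get_state(); p=np.array(s['tcp_pos']); a=s['eef_rot'][2]
    if start is not None: p=np.array(start[:3]); a=start[3]
    d=np.array([x,y,z])-p; t=0 if yaw is None else -((yaw-a+180)%360-180)
    n=n or int(np.ceil(max(np.abs(d).max()*1.2/.0417, abs(t)/7.1,1)))
    print('from',p.round(4),round(a,2),'n',n,'d',d.round(4))
    for i in range(n):
        b=a-t*i/n; v=R.from_euler('xyz',[180,0,b],degrees=True).inv().apply(d/n)
        print(v.round(4).tolist(),round(t/n,2))
        if t==0: print(' total',(v*n).round(4)); break
E
python3 - <<'E'
from h import *
im=cv2.imread('pics/top0.png'); P=pts('top',np.load('pics/top0.npy')); hsv=cv2.cvtColor(im,cv2.COLOR_BGR2HSV)
H,S,V=[hsv[...,i].astype(int) for i in range(3)]
def box(m,name,lo):
    n,l,s,c=cv2.connectedComponentsWithStats(cv2.morphologyEx(m.astype('uint8'),cv2.MORPH_OPEN,np.ones((3,3))))
    i=1+np.argmax(s[1:,4]); k=l==i
    print(name,cv2.minAreaRect(P[k][:,:2].astype('float32')),np.median(P[k][:,2]),P[k].mean(0))
X,Y,Z=[P[...,i] for i in range(3)]
box((Y<-.18)&(Y>-.36)&(X>.35)&(X<.7)&(H>100)&(Z<.02),'mat',0)
box((H>50)&(H<75)&(S>150)&(Y>.15),'pad',0)
k=(Z>.05)&(Z<.07)&(X>.55)&(X<.63)&(abs(Y)<.12); 
print('valve',P[(Z>.04)&(Z<.09)&(abs(X-.706)<.03)&(abs(Y-.064)<.03)].mean(0))
to(.5558,.0629,.2,-110.7)
E
```

```text
mat ((0.5239644050598145, -0.27024102210998535), (0.09852220118045807, 0.24654053151607513), 87.5992660522461) 0.003670549113930721 [ 0.52268318 -0.26896062  0.00363659]
pad ((0.5035657286643982, 0.2519349455833435), (0.06715493649244308, 0.06891948729753494), 5.589572906494141) 0.01292772298289474 [0.50341168 0.25179452 0.01294609]
valve [0.7056697  0.06450163 0.07112052]
from [ 0.1721 -0.6527  0.2265] -165.23 n 21 d [ 0.3837  0.7156 -0.0265]
[-0.0264, 0.0283, 0.0013] -2.6
[-0.0276, 0.0271, 0.0013] -2.6
[-0.0288, 0.0258, 0.0013] -2.6
[-0.0299, 0.0245, 0.0013] -2.6
[-0.031, 0.0231, 0.0013] -2.6
[-0.032, 0.0216, 0.0013] -2.6
[-0.033, 0.0202, 0.0013] -2.6
[-0.0339, 0.0187, 0.0013] -2.6
[-0.0347, 0.0171, 0.0013] -2.6
[-0.0354, 0.0155, 0.0013] -2.6
[-0.0361, 0.0139, 0.0013] -2.6
[-0.0367, 0.0122, 0.0013] -2.6
[-0.0372, 0.0106, 0.0013] -2.6
[-0.0376, 0.0089, 0.0013] -2.6
[-0.038, 0.0072, 0.0013] -2.6
[-0.0383, 0.0054, 0.0013] -2.6
[-0.0385, 0.0037, 0.0013] -2.6
[-0.0386, 0.0019, 0.0013] -2.6
[-0.0387, 0.0002, 0.0013] -2.6
[-0.0386, -0.0016, 0.0013] -2.6
[-0.0385, -0.0033, 0.0013] -2.6
```

Call:
send_rows --motion '[{"travel":[-0.026,0.028,0.001],"spin":-2.6},{"travel":[-0.028,0.027,0.001],"spin":-2.6},{"travel":[-0.029,0.026,0.001],"spin":-2.6},{"travel":[-0.03,0.025,0.001],"spin":-2.6},{"travel":[-0.031,0.023,0.001],"spin":-2.6}]' --gripper 0.36 --squeeze 25

```text
time_s: 1.52
tcp_pos: [0.2621, -0.4817, 0.2181]
eef_rot: [179.9, -0.1, -152.3]
contact_force: [0.2, -0.0, 0.2]
gripper_width: 0.0616
```

Call:
send_rows --motion '[{"travel":[-0.032,0.022,0.001],"spin":-2.6},{"travel":[-0.033,0.02,0.001],"spin":-2.6},{"travel":[-0.034,0.019,0.001],"spin":-2.6},{"travel":[-0.035,0.017,0.001],"spin":-2.6},{"travel":[-0.035,0.016,0.001],"spin":-2.6}]'

```text
time_s: 1.93
tcp_pos: [0.3548, -0.3021, 0.2138]
eef_rot: [-180.0, -0.0, -138.7]
contact_force: [1.6, -0.3, 0.2]
gripper_width: 0.0596
```

Call:
send_rows --motion '[{"travel":[-0.036,0.014,0.001],"spin":-2.6},{"travel":[-0.037,0.012,0.001],"spin":-2.6},{"travel":[-0.037,0.011,0.001],"spin":-2.6},{"travel":[-0.038,0.009,0.001],"spin":-2.6},{"travel":[-0.038,0.007,0.001],"spin":-2.6}]'

```text
time_s: 2.35
tcp_pos: [0.4463, -0.1205, 0.2112]
eef_rot: [-179.7, 0.2, -125.0]
contact_force: [0.3, -0.0, 0.7]
gripper_width: 0.0596
```

Run:
```python
from h import *
to(.5558,.0629,.2,-110.7); print(r.get_state()['contact_force'])
```

```text
from [ 0.4463 -0.1205  0.2112] -125.0 n 6 d [ 0.1095  0.1834 -0.0112]
[-0.0355, 0.0026, 0.0019] -2.38
[-0.0356, 0.0011, 0.0019] -2.38
[-0.0356, -0.0004, 0.0019] -2.38
[-0.0355, -0.0019, 0.0019] -2.38
[-0.0354, -0.0033, 0.0019] -2.38
[-0.0353, -0.0048, 0.0019] -2.38
[ 0.30331453 -0.02031264  0.7206442 ]
```

Call:
send_rows --motion '[{"travel":[-0.036,0.003,0.002],"spin":-2.4},{"travel":[-0.036,0.001,0.002],"spin":-2.4},{"travel":[-0.036,0,0.002],"spin":-2.4},{"travel":[-0.036,-0.002,0.002],"spin":-2.4},{"travel":[-0.035,-0.003,0.002],"spin":-2.4}]'

```text
time_s: 2.77
tcp_pos: [0.5399, 0.0452, 0.2044]
eef_rot: [-179.3, 0.3, -112.2]
contact_force: [1.0, 0.4, 0.5]
gripper_width: 0.0594
```

Call:
send_rows --motion '[{"travel":[-0.034,-0.005,0.002],"spin":-2.4},{"travel":[0,0,0],"spin":0},{"travel":[0,0,0],"spin":0}]'

```text
time_s: 3.02
tcp_pos: [0.5611, 0.0827, 0.2018]
eef_rot: [-179.3, 0.3, -109.2]
contact_force: [-0.7, -0.1, -0.6]
gripper_width: 0.0594
```

Run:
```python
from h import *
to(.5558,.0629,.065,-110.7)
im,d=r.capture('wrist'); cv2.imwrite('pics/w1.png',im); P=pts('wrist',d); hsv=cv2.cvtColor(im,cv2.COLOR_BGR2HSV)
n,l,s,c=cv2.connectedComponentsWithStats(((P[...,2]>.095)&(P[...,2]<.112)).astype('uint8'))
for i in range(1,n):
    if s[i,4]>150: k=l==i; print(s[i],cv2.minEnclosingCircle(P[k][:,:2].astype('float32')),np.median(P[k],0).round(4),np.median(hsv[k],0))
```

```text
from [0.5611 0.0827 0.2018] -109.16 n 4 d [-0.0053 -0.0198 -0.1368]
[0.0051, -0.0004, 0.0342] 0.39
[0.0051, -0.0004, 0.0342] 0.39
[0.0051, -0.0004, 0.0342] 0.39
[0.0051, -0.0005, 0.0342] 0.39
[ 294    1   56   63 2700] ((0.5193896293640137, -0.035721369087696075), 0.020012199878692627) [ 0.5192 -0.0359  0.1007] [ 26. 179. 252.]
[ 362   83   53   54 2221] ((0.4886591136455536, 0.031503405421972275), 0.02003880962729454) [0.489  0.0308 0.1007] [  2. 204. 247.]
[ 293  150   50   49 1847] ((0.5560747981071472, 0.061751917004585266), 0.020153122022747993) [0.5557 0.0608 0.1007] [150. 149. 170.]
[   0  178   54   71 1491] ((0.8051813840866089, 0.013036951422691345), 0.03482194244861603) [0.8055 0.0148 0.1009] [17. 85.  6.]
```

View pics/w1.png

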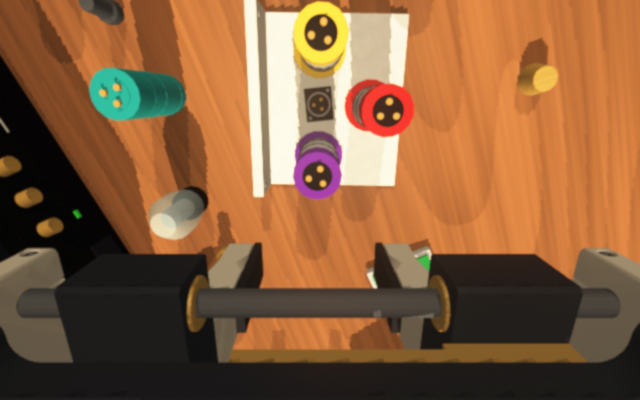

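The wrist view at z 0.2 shows yellow at px (320,35), socket (318,103), red (386,108) and purple (318,175). The fingers are aligned with the panel normal. All four sit where the top view put them, with a radius fit of 20.0 mm.

Call:
send_rows --motion '[{"travel":[0.011,-0.001,0],"spin":0.8},{"travel":[0.008,-0.001,0],"spin":0.7},{"travel":[0,0,0],"spin":0}]'

```text
time_s: 3.32
tcp_pos: [0.5552, 0.0612, 0.2017]
eef_rot: [-179.3, 0.3, -110.9]
contact_force: [0.2, 0.6, 0.6]
gripper_width: 0.06
```

Run:
```python
from h import *
to(.556,.0618,.065,-110.7)
```

```text
from [0.5552 0.0612 0.2017] -110.88 n 4 d [ 0.0008  0.0006 -0.1367]
[-0.0002, -0.0001, 0.0342] -0.04
[-0.0002, -0.0001, 0.0342] -0.04
[-0.0002, -0.0001, 0.0342] -0.04
[-0.0002, -0.0001, 0.0342] -0.04
```

Call:
send_rows --motion '[{"travel":[0,0,0.034],"spin":0},{"travel":[0,0,0.034],"spin":0},{"travel":[0,0,0.034],"spin":0},{"travel":[0,0,0.015],"spin":0},{"travel":[0,0,0],"spin":0}]'

```text
time_s: 3.73
tcp_pos: [0.5584, 0.0555, 0.0866]
eef_rot: [-178.8, 0.8, -111.4]
contact_force: [0.1, -0.4, -0.3]
gripper_width: 0.0596
```

Run:
```python
from h import *
to(.556,.0618,.065,-110.7)
```

```text
from [0.5584 0.0555 0.0866] -111.43 n 1 d [-0.0024  0.0063 -0.0216]
[-0.005, 0.0046, 0.0216] -0.73
```

Call:
send_rows --motion '[{"travel":[-0.005,0.005,0.009],"spin":-0.7},{"travel":[0,0,0.009],"spin":0},{"travel":[0,0,0.002],"spin":0},{"travel":[0,0,0],"spin":0}]'

```text
time_s: 4.07
tcp_pos: [0.5567, 0.061, 0.0679]
eef_rot: [-178.6, 0.9, -110.8]
contact_force: [-0.1, 0.1, 0.5]
gripper_width: 0.0595
```

Run:
```python
from h import *
to(.556,.0618,.065,-110.7); print(r.get_state()['eef_rot'],r.get_state()['joints'])
```

```text
from [0.5567 0.061  0.0679] -110.82 n 1 d [-0.0007  0.0008 -0.0029]
[-0.0004, 0.001, 0.0029] -0.12
[-178.61983985    0.88825045 -110.82136801] [ 26.58108637  17.87551177 -26.97897885   0.60204713 -43.5591322
 -47.84369315]
```

Call:
send_rows --motion '[{"travel":[0,0.001,0.003],"spin":0},{"travel":[0,0,0],"spin":0},{"travel":[0,0,0],"spin":0},{"travel":[0,0,0],"spin":0},{"travel":[0,0,0],"spin":0}]' --gripper -1 --squeeze 25

```text
time_s: 4.48
tcp_pos: [0.5573, 0.0624, 0.0673]
eef_rot: [-178.4, 1.1, -110.8]
contact_force: [-0.2, -0.0, -2.9]
gripper_width: 0.0384
```

Call:
send_rows --motion '[{"travel":[0,0,0],"spin":0},{"travel":[0,0,-0.01],"spin":0},{"travel":[0,0,-0.025],"spin":0},{"travel":[0,0,-0.03],"spin":0},{"travel":[0,0,-0.03],"spin":0}]'

```text
time_s: 4.9
tcp_pos: [0.5489, 0.0597, 0.1592]
eef_rot: [-179.1, 0.5, -110.9]
contact_force: [0.6, 0.2, -1.7]
gripper_width: 0.0385
```

Call:
send_rows --motion '[{"travel":[0,0,-0.025],"spin":0},{"travel":[0,0,-0.01],"spin":0},{"travel":[0,0,0],"spin":0}]'

```text
time_s: 5.15
tcp_pos: [0.5504, 0.06, 0.2047]
eef_rot: [-178.7, 0.8, -110.8]
contact_force: [-0.1, 1.2, -2.8]
gripper_width: 0.0386
```

Run:
```python
from h import *
print(r.get_state()['eef_rot'])
to(.603,-.268,.2)
```

```text
[-178.69455631    0.81557084 -110.83214168]
from [0.5504 0.06   0.2047] -110.83 n 10 d [ 0.0526 -0.328  -0.0047]
[0.0288, -0.0166, 0.0005] 0.0
 total [ 0.2878 -0.1658  0.0047]
```

Call:
send_rows --motion '[{"travel":[0.018,-0.01,0],"spin":0},{"travel":[0.029,-0.017,0],"spin":0},{"travel":[0.032,-0.018,0],"spin":0},{"travel":[0.032,-0.018,0],"spin":0},{"travel":[0.032,-0.018,0],"spin":0}]'

```text
time_s: 5.57
tcp_pos: [0.5752, -0.1013, 0.2053]
eef_rot: [-178.6, 1.1, -110.3]
contact_force: [1.0, 0.3, -1.7]
gripper_width: 0.0389
```

Call:
send_rows --motion '[{"travel":[0.032,-0.018,0],"spin":0},{"travel":[0.032,-0.018,0],"spin":0},{"travel":[0.029,-0.017,0],"spin":0},{"travel":[0.018,-0.01,0],"spin":0},{"travel":[0,0,0],"spin":0}]'

```text
time_s: 5.98
tcp_pos: [0.5931, -0.239, 0.1997]
eef_rot: [-179.0, 1.0, -110.5]
contact_force: [0.4, -0.2, -2.6]
gripper_width: 0.0389
```

Run:
```python
from h import *
print(r.get_state()['eef_rot'])
to(.603,-.268,.08,-110.7)
```

```text
[-179.03753683    0.95501514 -110.49929632]
from [ 0.5931 -0.239   0.1997] -110.5 n 4 d [ 0.0099 -0.029  -0.1197]
[0.0059, -0.0049, 0.0299] 0.05
[0.0059, -0.0049, 0.0299] 0.05
[0.0059, -0.0049, 0.0299] 0.05
[0.0059, -0.0049, 0.0299] 0.05
```

Call:
send_rows --motion '[{"travel":[0.008,-0.006,0.028],"spin":0},{"travel":[0.008,-0.006,0.028],"spin":0},{"travel":[0.006,-0.005,0.028],"spin":0},{"travel":[0,0,0.015],"spin":0},{"travel":[0,0,0],"spin":0}]'

```text
time_s: 6.4
tcp_pos: [0.6018, -0.2677, 0.0946]
eef_rot: [-179.2, 1.0, -110.8]
contact_force: [-0.2, 0.0, -3.1]
gripper_width: 0.0381
```

Run:
```python
from h import *
print(r.get_state()['eef_rot'])
to(.603,-.268,.062,-110.7)
```

```text
[-179.16717576    0.98522531 -110.80873637]
from [ 0.6018 -0.2677  0.0946] -110.81 n 1 d [ 0.0012 -0.0003 -0.0326]
[-0.0002, -0.0012, 0.0326] -0.11
```

Call:
send_rows --motion '[{"travel":[0,-0.001,0.014],"spin":0},{"travel":[0,0,0.012],"spin":0},{"travel":[0,0,0.003],"spin":0},{"travel":[0,0,0],"spin":0}]'

```text
time_s: 6.73
tcp_pos: [0.6021, -0.2667, 0.0637]
eef_rot: [-179.4, 0.9, -110.8]
contact_force: [0.5, -0.3, -1.4]
gripper_width: 0.0385
```

Call:
send_rows --motion '[{"travel":[0,0,0.002],"spin":0},{"travel":[0,0,0.001],"spin":0},{"travel":[0,0,0],"spin":0}]'

```text
time_s: 6.98
tcp_pos: [0.6034, -0.2663, 0.063]
eef_rot: [-179.2, 0.9, -110.7]
contact_force: [0.3, -0.4, -2.9]
gripper_width: 0.0387
```

Call:
send_rows --motion '[{"travel":[0,0,0.003],"spin":0},{"travel":[0,0,0.002],"spin":0},{"travel":[0,0,0],"spin":0}]'

```text
time_s: 7.23
tcp_pos: [0.6044, -0.2666, 0.0617]
eef_rot: [-179.0, 0.9, -110.6]
contact_force: [0.4, 0.4, -2.8]
gripper_width: 0.0385
```

Call:
send_rows --motion '[{"travel":[0,0,0.004],"spin":0},{"travel":[0,0,0.002],"spin":0},{"travel":[0,0,0],"spin":0}]'

```text
time_s: 7.48
tcp_pos: [0.6051, -0.267, 0.0614]
eef_rot: [-178.8, 0.9, -110.5]
contact_force: [-0.7, -0.7, -1.3]
gripper_width: 0.0386
```

Call:
send_rows --motion '[{"travel":[0,0,0],"spin":0},{"travel":[0,0,0],"spin":0},{"travel":[0,0,0],"spin":0},{"travel":[0,0,-0.02],"spin":0},{"travel":[0,0,-0.03],"spin":0}]' --gripper 0.36

```text
time_s: 7.9
tcp_pos: [0.6018, -0.2668, 0.1066]
eef_rot: [-179.2, 0.8, -110.6]
contact_force: [0.4, 0.1, 0.1]
gripper_width: 0.0588
```

Call:
send_rows --motion '[{"travel":[0,0,-0.035],"spin":0},{"travel":[0,0,-0.03],"spin":0},{"travel":[0,0,-0.01],"spin":0},{"travel":[0,0,0],"spin":0}]'

```text
time_s: 8.23
tcp_pos: [0.6028, -0.2687, 0.1895]
eef_rot: [-178.8, 0.8, -110.5]
contact_force: [-0.2, 0.2, -0.3]
gripper_width: 0.0595
```

Run:
```python
from h import *
print(r.get_state()['eef_rot'])
to(.5194,-.0357,.18)
im,d=r.capture('top'); P=pts('top',d); hsv=cv2.cvtColor(im,cv2.COLOR_BGR2HSV)
k=(P[...,2]>.08)&(P[...,2]<.11)&(abs(P[...,0]-.603)<.05)&(abs(P[...,1]+.268)<.05)&(hsv[...,0]>130)
print(k.sum(),P[k].mean(0))
```

```text
[-178.82023817    0.82563436 -110.54091825]
from [ 0.6028 -0.2687  0.1895] -110.54 n 7 d [-0.0834  0.233  -0.0095]
[-0.027, 0.0228, 0.0014] 0.0
 total [-0.1889  0.1598  0.0095]
8 [ 0.60075033 -0.27994495  0.09538024]
```

Call:
send_rows --motion '[{"travel":[-0.018,0.015,0],"spin":0},{"travel":[-0.027,0.023,0],"spin":0},{"travel":[-0.029,0.025,0],"spin":0},{"travel":[-0.029,0.025,0],"spin":0},{"travel":[-0.029,0.025,0],"spin":0}]'

```text
time_s: 8.7
tcp_pos: [0.5404, -0.1059, 0.1783]
eef_rot: [-179.3, 0.6, -111.1]
contact_force: [0.8, 1.7, -0.4]
gripper_width: 0.0594
```

Call:
send_rows --motion '[{"travel":[-0.025,0.02,0],"spin":0},{"travel":[-0.012,0.008,0],"spin":0},{"travel":[0,0,0],"spin":0}]'

```text
time_s: 8.95
tcp_pos: [0.5218, -0.0548, 0.1733]
eef_rot: [-179.7, 0.5, -111.0]
contact_force: [-0.6, -0.1, 0.4]
gripper_width: 0.0596
```

Run:
```python
from h import *
print(r.get_state()['eef_rot'])
to(.5194,-.0357,.067,-110.7)
```

```text
[-179.70889398    0.51814526 -110.95005405]
from [ 0.5218 -0.0548  0.1733] -110.95 n 4 d [-0.0024  0.0191 -0.1063]
[-0.0043, 0.0023, 0.0266] -0.06
[-0.0043, 0.0023, 0.0266] -0.06
[-0.0043, 0.0023, 0.0266] -0.06
[-0.0043, 0.0023, 0.0266] -0.06
```

Call:
send_rows --motion '[{"travel":[-0.009,0.005,0.01],"spin":0},{"travel":[-0.008,0.004,0.02],"spin":0},{"travel":[0,0,0.014],"spin":0},{"travel":[0,0,0],"spin":0}]'

```text
time_s: 9.28
tcp_pos: [0.5179, -0.0342, 0.1239]
eef_rot: [-179.9, 0.4, -110.8]
contact_force: [0.2, -0.4, 0.1]
gripper_width: 0.0592
```

Run:
```python
from h import *
to(.5194,-.0357,.067,-110.7)
```

```text
from [ 0.5179 -0.0342  0.1239] -110.79 n 2 d [ 0.0015 -0.0015 -0.0569]
[0.0005, -0.001, 0.0285] -0.04
[0.0005, -0.001, 0.0285] -0.04
```

Call:
send_rows --motion '[{"travel":[0.001,-0.002,0.02],"spin":0},{"travel":[0,0,0.02],"spin":0},{"travel":[0,0,0.01],"spin":0},{"travel":[0,0,0.003],"spin":0},{"travel":[0,0,0],"spin":0}]'

```text
time_s: 9.7
tcp_pos: [0.519, -0.0383, 0.0665]
eef_rot: [179.9, 0.2, -110.9]
contact_force: [0.3, -0.1, 0.0]
gripper_width: 0.0595
```

Call:
send_rows --motion '[{"travel":[0,0,0],"spin":0},{"travel":[0,0,0],"spin":0},{"travel":[0,0,0],"spin":0},{"travel":[0,0,0],"spin":0},{"travel":[0,0,0],"spin":0}]' --gripper -1

```text
time_s: 10.12
tcp_pos: [0.5203, -0.039, 0.0687]
eef_rot: [180.0, 0.3, -110.9]
contact_force: [0.7, 0.6, -1.7]
gripper_width: 0.0385
```

Call:
send_rows --motion '[{"travel":[0,0,0],"spin":0},{"travel":[0,0,-0.01],"spin":0},{"travel":[0,0,-0.025],"spin":0},{"travel":[0,0,-0.03],"spin":0},{"travel":[0,0,-0.03],"spin":0}]'

```text
time_s: 10.53
tcp_pos: [0.5152, -0.0402, 0.1626]
eef_rot: [179.3, -0.1, -111.0]
contact_force: [1.2, 0.6, -1.9]
gripper_width: 0.0387
```

Call:
send_rows --motion '[{"travel":[0,0,-0.02],"spin":0},{"travel":[0,0,-0.01],"spin":0},{"travel":[0,0,0],"spin":0}]'

```text
time_s: 10.78
tcp_pos: [0.5183, -0.0401, 0.2035]
eef_rot: [179.9, 0.2, -110.9]
contact_force: [-0.3, 0.8, -0.7]
gripper_width: 0.0385
```

Run:
```python
from h import *
print(r.get_state()['eef_rot'])
to(.523,-.268,.19)
```

```text
[ 179.92134778    0.18816278 -110.90130254]
from [ 0.5183 -0.0401  0.2035] -110.9 n 7 d [ 0.0047 -0.2279 -0.0135]
[0.0302, -0.0122, 0.0019] 0.0
 total [ 0.2112 -0.0857  0.0135]
```

Call:
send_rows --motion '[{"travel":[0.018,-0.007,0],"spin":0},{"travel":[0.03,-0.012,0],"spin":0},{"travel":[0.033,-0.013,0],"spin":0},{"travel":[0.033,-0.013,0],"spin":0},{"travel":[0.033,-0.013,0],"spin":0}]'

```text
time_s: 11.2
tcp_pos: [0.5204, -0.1971, 0.2046]
eef_rot: [-179.9, 0.5, -110.3]
contact_force: [0.4, 0.8, -1.6]
gripper_width: 0.0383
```

Call:
send_rows --motion '[{"travel":[0.03,-0.012,0],"spin":0},{"travel":[0.018,-0.007,0],"spin":0},{"travel":[0.004,-0.002,0],"spin":0},{"travel":[0,0,0],"spin":0}]'

```text
time_s: 11.53
tcp_pos: [0.519, -0.2612, 0.2013]
eef_rot: [179.8, 0.4, -110.6]
contact_force: [-0.1, -0.2, -2.2]
gripper_width: 0.039
```

Run:
```python
from h import *
print(r.get_state()['eef_rot'])
to(.523,-.268,.19,-110.7)
```

```text
[ 179.84532941    0.39075732 -110.64216913]
from [ 0.519  -0.2612  0.2013] -110.64 n 1 d [ 0.004  -0.0068 -0.0113]
[0.005, -0.0061, 0.0113] 0.06
```

Call:
send_rows --motion '[{"travel":[0.005,-0.006,0.01],"spin":0},{"travel":[0,0,0.028],"spin":0},{"travel":[0,0,0.028],"spin":0},{"travel":[0,0,0.02],"spin":0},{"travel":[0,0,0.01],"spin":0}]'

```text
time_s: 11.95
tcp_pos: [0.5255, -0.2652, 0.1022]
eef_rot: [-179.8, 0.5, -110.5]
contact_force: [0.3, 0.6, -1.1]
gripper_width: 0.0388
```

Run:
```python
from h import *
print(r.get_state()['eef_rot'])
to(.523,-.268,.0625,-110.7)
```

```text
[-179.80301765    0.48683262 -110.49018027]
from [ 0.5255 -0.2652  0.1022] -110.49 n 2 d [-0.0025 -0.0028 -0.0397]
[0.0017, 0.0007, 0.0198] 0.1
[0.0017, 0.0007, 0.0198] 0.1
```

Call:
send_rows --motion '[{"travel":[0.002,0.001,0.014],"spin":0},{"travel":[0,0,0.015],"spin":0},{"travel":[0,0,0.009],"spin":0},{"travel":[0,0,0.003],"spin":0},{"travel":[0,0,0],"spin":0}]'

```text
time_s: 12.37
tcp_pos: [0.523, -0.2623, 0.058]
eef_rot: [179.9, 0.3, -109.9]
contact_force: [-0.2, -0.0, -2.0]
gripper_width: 0.0385
```

Call:
send_rows --motion '[{"travel":[0,0,0.002],"spin":0},{"travel":[0,0,0],"spin":0}]'

```text
time_s: 12.53
tcp_pos: [0.5239, -0.2617, 0.0581]
eef_rot: [180.0, 0.2, -109.7]
contact_force: [0.2, -0.3, -1.6]
gripper_width: 0.0386
```

Call:
send_rows --motion '[{"travel":[0,0,0],"spin":0},{"travel":[0,0,0],"spin":0},{"travel":[0,0,0],"spin":0},{"travel":[0,0,-0.02],"spin":0},{"travel":[0,0,-0.03],"spin":0}]' --gripper 0.36

```text
time_s: 12.95
tcp_pos: [0.5213, -0.2586, 0.1024]
eef_rot: [179.4, 0.2, -109.6]
contact_force: [0.7, -0.3, 0.5]
gripper_width: 0.0588
```

Call:
send_rows --motion '[{"travel":[0,0,-0.035],"spin":0},{"travel":[0,0,-0.03],"spin":0},{"travel":[0,0,-0.01],"spin":0},{"travel":[0,0,0],"spin":0}]'

```text
time_s: 13.28
tcp_pos: [0.5239, -0.2591, 0.1842]
eef_rot: [179.7, 0.2, -109.5]
contact_force: [-0.8, 0.1, 0.7]
gripper_width: 0.0594
```

```bash
cat >> h.py <<'E'
def tops(n='wrist',lo=.085,hi=.112):
    im,d=r.capture(n); P=pts(n,d); hsv=cv2.cvtColor(im,cv2.COLOR_BGR2HSV)
    k0=(P[...,2]>lo)&(P[...,2]<hi)&(d>0)
    n_,l,s,c=cv2.connectedComponentsWithStats(k0.astype('uint8'))
    for i in range(1,n_):
        if s[i,4]>150 and s[i,4]<9000:
            k=l==i; q=cv2.minEnclosingCircle(P[k][:,:2].astype('float32')); print('top',c[i].round(),np.round(q[0],4),round(q[1],4),np.median(P[k][:,2]).round(4),np.median(hsv[k],0))
    return im,d,P
E
python3 - <<'E'
from h import *
print(r.get_state()['eef_rot'])
to(.4887,.0315,.18,-110.7)
im,d,P=tops(); cv2.imwrite('pics/w2.png',im)
E
```

```text
[ 179.6855395     0.19502092 -109.52638521]
from [ 0.5239 -0.2591  0.1842] -109.53 n 9 d [-0.0352  0.2906 -0.0042]
[-0.0291, 0.0145, 0.0005] 0.13
[-0.0291, 0.0145, 0.0005] 0.13
[-0.0291, 0.0146, 0.0005] 0.13
[-0.029, 0.0147, 0.0005] 0.13
[-0.029, 0.0147, 0.0005] 0.13
[-0.029, 0.0148, 0.0005] 0.13
[-0.0289, 0.0149, 0.0005] 0.13
[-0.0289, 0.0149, 0.0005] 0.13
[-0.0289, 0.015, 0.0005] 0.13
top [317. 204.] [ 0.5246 -0.2586] 0.02 0.0938 [ 27. 176. 254.]
top [221. 225.] [ 0.6048 -0.2676] 0.0203 0.0937 [148. 172. 184.]
```

View pics/w2.png

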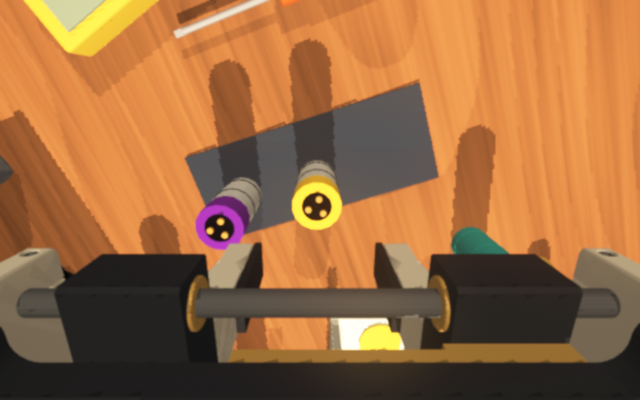

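The wrist view shows purple at px (221,225) and yellow at (317,204), both upright on the mat with tops at 94 mm. Next is red.

Call:
send_rows --motion '[{"travel":[-0.018,0.009,0],"spin":0.1},{"travel":[-0.03,0.015,0],"spin":0.2},{"travel":[-0.034,0.017,0],"spin":0.2},{"travel":[-0.034,0.017,0],"spin":0.2},{"travel":[-0.034,0.017,0],"spin":0.2}]'

```text
time_s: 13.75
tcp_pos: [0.5011, -0.0921, 0.1752]
eef_rot: [179.1, 0.0, -111.1]
contact_force: [0.6, 0.3, -0.2]
gripper_width: 0.0595
```

Call:
send_rows --motion '[{"travel":[-0.034,0.017,0],"spin":0.1},{"travel":[-0.03,0.015,0],"spin":0.1},{"travel":[-0.022,0.012,0],"spin":0},{"travel":[-0.01,0.005,0],"spin":0},{"travel":[0,0,0],"spin":0}]'

```text
time_s: 14.17
tcp_pos: [0.4836, 0.025, 0.1672]
eef_rot: [178.6, -0.3, -111.1]
contact_force: [0.5, 0.5, 0.9]
gripper_width: 0.0597
```

Run:
```python
from h import *
print(r.get_state()['eef_rot'])
to(.4887,.0315,.12,-110.7)
```

```text
[ 178.57262953   -0.29861516 -111.0690622 ]
from [0.4836 0.025  0.1672] -111.07 n 2 d [ 0.0051  0.0065 -0.0472]
[-0.0039, -0.0012, 0.0236] -0.18
[-0.0039, -0.0012, 0.0236] -0.18
```

Call:
send_rows --motion '[{"travel":[-0.005,-0.001,0.01],"spin":-0.3},{"travel":[-0.004,-0.001,0.02],"spin":0},{"travel":[0,0,0.01],"spin":0},{"travel":[0,0,0],"spin":0}]'

```text
time_s: 14.5
tcp_pos: [0.4855, 0.0329, 0.1212]
eef_rot: [178.3, -0.5, -110.6]
contact_force: [-0.8, -0.2, 0.9]
gripper_width: 0.0595
```

Run:
```python
from h import *
to(.4887,.0315,.067,-110.7)
```

```text
from [0.4855 0.0329 0.1212] -110.6 n 2 d [ 0.0032 -0.0014 -0.0542]
[0.0001, -0.0018, 0.0271] 0.05
[0.0001, -0.0018, 0.0271] 0.05
```

Call:
send_rows --motion '[{"travel":[0,-0.003,0.02],"spin":0},{"travel":[0,-0.001,0.02],"spin":0},{"travel":[0,0,0.008],"spin":0},{"travel":[0,0,0.002],"spin":0},{"travel":[0,0,0],"spin":0}]'

```text
time_s: 14.92
tcp_pos: [0.4864, 0.0284, 0.0672]
eef_rot: [178.1, -0.7, -110.7]
contact_force: [-0.2, -0.1, 0.2]
gripper_width: 0.0594
```

Call:
send_rows --motion '[{"travel":[0,0,0],"spin":0},{"travel":[0,0,0],"spin":0},{"travel":[0,0,0],"spin":0},{"travel":[0,0,0],"spin":0},{"travel":[0,0,0],"spin":0}]' --gripper -1

```text
time_s: 15.33
tcp_pos: [0.4879, 0.0285, 0.0702]
eef_rot: [178.3, -0.6, -110.7]
contact_force: [0.0, 0.4, -2.6]
gripper_width: 0.0387
```

Call:
send_rows --motion '[{"travel":[0,0,0],"spin":0},{"travel":[0,0,-0.01],"spin":0},{"travel":[0,0,-0.025],"spin":0},{"travel":[0,0,-0.03],"spin":0},{"travel":[0,0,-0.03],"spin":0}]'

```text
time_s: 15.75
tcp_pos: [0.4855, 0.0267, 0.1637]
eef_rot: [177.6, -1.1, -110.8]
contact_force: [1.4, -0.7, -3.1]
gripper_width: 0.0386
```

Call:
send_rows --motion '[{"travel":[0,0,-0.02],"spin":0},{"travel":[0,0,-0.01],"spin":0},{"travel":[0,0,0],"spin":0}]'

```text
time_s: 16.0
tcp_pos: [0.4895, 0.0273, 0.2039]
eef_rot: [178.1, -0.7, -110.7]
contact_force: [0.3, 0.8, -2.9]
gripper_width: 0.0389
```

Run:
```python
from h import *
print(r.get_state()['eef_rot'])
to(.443,-.265,.19)
```

```text
[ 178.1170236    -0.72617461 -110.7446302 ]
from [0.4895 0.0273 0.2039] -110.74 n 9 d [-0.0465 -0.2923 -0.0139]
[0.0322, -0.0067, 0.0015] 0.0
 total [ 0.2898 -0.0601  0.0139]
```

Call:
send_rows --motion '[{"travel":[0.018,-0.004,0],"spin":0},{"travel":[0.03,-0.006,0],"spin":0},{"travel":[0.034,-0.007,0],"spin":0},{"travel":[0.034,-0.007,0],"spin":0},{"travel":[0.034,-0.007,0],"spin":0}]'

```text
time_s: 16.42
tcp_pos: [0.4649, -0.1233, 0.205]
eef_rot: [178.2, -0.5, -110.2]
contact_force: [0.3, 0.3, -1.8]
gripper_width: 0.0388
```

Call:
send_rows --motion '[{"travel":[0.034,-0.007,0],"spin":0},{"travel":[0.034,-0.007,0],"spin":0},{"travel":[0.03,-0.006,0],"spin":0},{"travel":[0.018,-0.004,0],"spin":0},{"travel":[0,0,0],"spin":0}]'

```text
time_s: 16.83
tcp_pos: [0.4409, -0.2495, 0.2024]
eef_rot: [177.9, -0.6, -110.4]
contact_force: [-0.4, 0.8, -2.8]
gripper_width: 0.0388
```

Run:
```python
from h import *
print(r.get_state()['eef_rot'])
to(.443,-.265,.19,-110.7)
```

```text
[ 177.8500364    -0.55502533 -110.40188791]
from [ 0.4409 -0.2495  0.2024] -110.4 n 1 d [ 0.0021 -0.0155 -0.0124]
[0.0138, -0.0073, 0.0124] 0.3
```

Call:
send_rows --motion '[{"travel":[0.012,-0.006,0.01],"spin":0.3},{"travel":[0,0,0.028],"spin":0},{"travel":[0,0,0.028],"spin":0},{"travel":[0,0,0.02],"spin":0},{"travel":[0,0,0.01],"spin":0}]'

```text
time_s: 17.25
tcp_pos: [0.4378, -0.2643, 0.1037]
eef_rot: [178.0, -0.5, -111.0]
contact_force: [-0.1, 0.7, -2.9]
gripper_width: 0.039
```

Run:
```python
from h import *
print(r.get_state()['eef_rot'])
to(.443,-.265,.063,-110.7)
```

```text
[ 178.03401159   -0.50240949 -111.01990292]
from [ 0.4378 -0.2643  0.1037] -111.02 n 2 d [ 0.0052 -0.0007 -0.0407]
[-0.0006, -0.0025, 0.0203] -0.16
[-0.0006, -0.0025, 0.0203] -0.16
```

Call:
send_rows --motion '[{"travel":[0,-0.004,0.014],"spin":0},{"travel":[0,0,0.014],"spin":0},{"travel":[0,0,0.006],"spin":0},{"travel":[0,0,0],"spin":0},{"travel":[0,0,0],"spin":0}]'

```text
time_s: 17.67
tcp_pos: [0.4374, -0.2635, 0.064]
eef_rot: [177.6, -0.6, -111.0]
contact_force: [-0.0, -0.7, -1.6]
gripper_width: 0.0385
```

Call:
send_rows --motion '[{"travel":[0,0,0.002],"spin":0},{"travel":[0,0,0.001],"spin":0},{"travel":[0,0,0],"spin":0}]'

```text
time_s: 17.92
tcp_pos: [0.4382, -0.2637, 0.0649]
eef_rot: [177.7, -0.6, -110.9]
contact_force: [-0.0, 0.9, -2.0]
gripper_width: 0.0386
```

Call:
send_rows --motion '[{"travel":[0,0,0.004],"spin":0},{"travel":[0,0,0.002],"spin":0},{"travel":[0,0,0],"spin":0}]'

```text
time_s: 18.17
tcp_pos: [0.4396, -0.2646, 0.0641]
eef_rot: [178.0, -0.7, -110.8]
contact_force: [-0.2, -0.2, -2.1]
gripper_width: 0.0385
```

Call:
send_rows --motion '[{"travel":[0,0,0],"spin":0},{"travel":[0,0,0],"spin":0},{"travel":[0,0,0],"spin":0},{"travel":[0,0,-0.02],"spin":0},{"travel":[0,0,-0.03],"spin":0}]' --gripper 0.36

```text
time_s: 18.58
tcp_pos: [0.4389, -0.2637, 0.1111]
eef_rot: [177.6, -0.7, -110.8]
contact_force: [0.8, -0.3, 0.1]
gripper_width: 0.0591
```

Call:
send_rows --motion '[{"travel":[0,0,-0.035],"spin":0},{"travel":[0,0,-0.03],"spin":0},{"travel":[0,0,-0.01],"spin":0},{"travel":[0,0,0],"spin":0}]'

```text
time_s: 18.92
tcp_pos: [0.4445, -0.2649, 0.1941]
eef_rot: [178.0, -0.7, -110.8]
contact_force: [0.4, -0.5, 0.4]
gripper_width: 0.0597
```

Run:
```python
from h import *
print(r.get_state()['eef_rot'],r.get_state()['joints'])
im,d,P=tops(); 
im,d=r.capture('top'); P=pts('top',d); np.save('pics/top2.npy',d); cv2.imwrite('pics/top2.png',im)
hsv=cv2.cvtColor(im,cv2.COLOR_BGR2HSV); H,S,V=[hsv[...,i].astype(int) for i in range(3)]
X,Y,Z=[P[...,i] for i in range(3)]
reg=(X>.44)&(X<.62)&(abs(Y-.01)<.13)&(Z<.025)
for n,m in dict(purple=(H>125)&(H<165)&(S>60),red=((H<8)|(H>172))&(S>120),yellow=(H>20)&(H<35)&(S>120)).items():
    k=reg&m; nn,l,s,c=cv2.connectedComponentsWithStats(k.astype('uint8')); k=l==1+np.argmax(s[1:,4])
    print(n,k.sum(),cv2.minEnclosingCircle(P[k][:,:2].astype('float32')),P[k].mean(0))
k=(abs(X-.5375)<.03)&(abs(Y-.013)<.03)&(V<75)
print('sock',k.sum(),cv2.minAreaRect(P[k][:,:2].astype('float32')),np.median(P[k],0))
c=im[160:280,260:380]; cv2.imwrite('pics/t3.png',cv2.resize(c,(600,600),interpolation=cv2.INTER_CUBIC))
```

```text
[ 177.99915879   -0.70093062 -110.76121612] [ -8.82810727   8.30384275 -20.45728345   0.30404025 -63.34173643
 -12.08674925]
top [322. 204.] [ 0.4388 -0.2603] 0.0201 0.0939 [  1. 209. 250.]
top [227. 236.] [ 0.5244 -0.2584] 0.0204 0.0937 [ 24. 179. 249.]
top [140. 248.] [ 0.5997 -0.2762] 0.0169 0.0929 [148. 180. 155.]
purple 497 ((0.5555462837219238, 0.06217847019433975), 0.0256136916577816) [0.55546261 0.06212294 0.00986103]
red 507 ((0.48874911665916443, 0.031137241050601006), 0.025759385898709297) [0.48911938 0.03089924 0.00968638]Traceback (most recent call last):
  File "<stdin>", line 9, in <module>
    return _wrapfunc(a, 'argmax', axis=axis, out=out, **kwds)
    return bound(*args, **kwds)
ValueError: attempt to get argmax of an empty sequence
```

Run:
```python
from h import *
to(.50,.03,.21,-20.7,n=13)
```

```text
from [ 0.4434 -0.2645  0.1918] -110.78 n 13 d [0.0566 0.2945 0.0182]
[-0.0227, 0.004, -0.0014] -6.93
[-0.023, 0.0012, -0.0014] -6.93
[-0.023, -0.0016, -0.0014] -6.93
[-0.0227, -0.0044, -0.0014] -6.93
[-0.022, -0.0071, -0.0014] -6.93
[-0.021, -0.0097, -0.0014] -6.93
[-0.0196, -0.0121, -0.0014] -6.93
[-0.018, -0.0144, -0.0014] -6.93
[-0.0162, -0.0165, -0.0014] -6.93
[-0.0141, -0.0183, -0.0014] -6.93
[-0.0117, -0.0199, -0.0014] -6.93
[-0.0093, -0.0211, -0.0014] -6.93
[-0.0067, -0.0221, -0.0014] -6.93
```

Call:
send_rows --motion '[{"travel":[-0.023,0.004,-0.001],"spin":-6.9},{"travel":[-0.023,0.001,-0.001],"spin":-6.9},{"travel":[-0.023,-0.002,-0.001],"spin":-6.9},{"travel":[-0.023,-0.004,-0.001],"spin":-6.9},{"travel":[-0.022,-0.007,-0.001],"spin":-6.9}]'

```text
time_s: 19.43
tcp_pos: [0.4609, -0.1494, 0.1876]
eef_rot: [177.1, 1.0, -75.6]
contact_force: [0.1, 0.4, -0.4]
gripper_width: 0.0595
```

Call:
send_rows --motion '[{"travel":[-0.021,-0.01,-0.001],"spin":-6.9},{"travel":[-0.02,-0.012,-0.001],"spin":-6.9},{"travel":[-0.018,-0.014,-0.001],"spin":-6.9},{"travel":[-0.016,-0.017,-0.001],"spin":-6.9},{"travel":[-0.014,-0.018,-0.001],"spin":-6.9}]'

```text
time_s: 19.85
tcp_pos: [0.4763, -0.0303, 0.1828]
eef_rot: [177.7, 3.0, -39.8]
contact_force: [0.4, -1.0, -0.9]
gripper_width: 0.0596
```

Call:
send_rows --motion '[{"travel":[-0.01,-0.018,-0.001],"spin":-6},{"travel":[-0.007,-0.014,-0.001],"spin":-3},{"travel":[0,0,0],"spin":0},{"travel":[0,0,0],"spin":0}]'

```text
time_s: 20.18
tcp_pos: [0.4794, 0.0104, 0.1775]
eef_rot: [177.8, 3.8, -29.7]
contact_force: [0.8, 0.3, 1.0]
gripper_width: 0.0594
```

Run:
```python
from h import *
s=r.get_state(); print(s['tcp_pos'],s['eef_rot'],s['joints'].round(1))
im,d=r.capture('wrist'); P=pts('wrist',d); cv2.imwrite('pics/w3.png',im); np.save('pics/w3.npy',P)
hsv=cv2.cvtColor(im,cv2.COLOR_BGR2HSV); H,S,V=[hsv[...,i].astype(int) for i in range(3)]
X,Y,Z=[P[...,i] for i in range(3)]
reg=(X>.43)&(X<.62)&(abs(Y-.01)<.12)&(Z<.025)&(Z>.006)
for n,m in dict(purple=(H>125)&(H<165)&(S>60),red=((H<8)|(H>172))&(S>120),yellow=(H>18)&(H<35)&(S>90)).items():
    nn,l,st,c=cv2.connectedComponentsWithStats((reg&m).astype('uint8')); 
    if nn<2: print(n,'none'); continue
    i=1+np.argmax(st[1:,4]); k=l==i
    q=cv2.minAreaRect(P[k][:,:2].astype('float32')); print(n,c[i].round(),k.sum(),np.round(q[0],4),np.round(q[1],4),np.median(Z[k]))
k=(abs(X-.5375)<.035)&(abs(Y-.013)<.035)&(Z>.026)&(Z<.036)
q=cv2.minAreaRect(P[k][:,:2].astype('float32')); print('sock',k.sum(),q,np.median(P[k],0))
```

```text
[0.47935971 0.01041327 0.17752892] [177.78434279   3.84295578 -29.69282731] [ 23.3   7.2 -23.4  -1.9 -63.5  38. ]
purple [226. 129.] 2255 [0.5562 0.0605] [0.0504 0.0506] 0.00842578895644891
red [290. 171.] 1935 [0.4898 0.0294] [0.0507 0.0498] 0.008481165485978992
yellow [333. 110.] 2375 [ 0.5204 -0.0373] [0.0519 0.0506] 0.008407824578046175
sock 1039 ((0.5375586152076721, 0.010359245352447033), (0.031013300642371178, 0.02610989473760128), 76.4145736694336) [0.53795515 0.00999997 0.03081308]
```

View pics/w3.png

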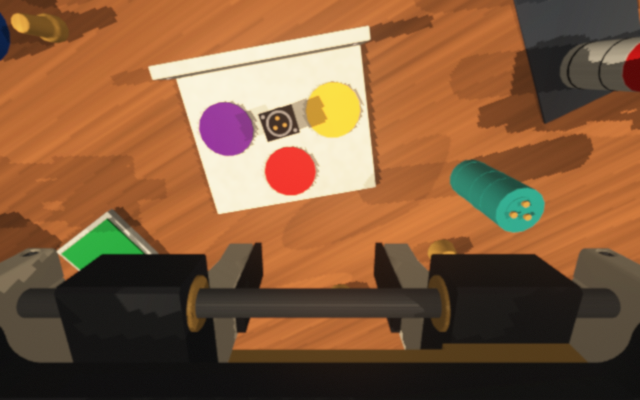

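The wrist view shows the socket at px (280,122) and free place discs at purple (226,129), red (290,171) and yellow (333,110). The socket measures 31.0 x 26.1 mm with its top at 31 mm, as described. Its long side points at 76.4°, so I'll use yaw -13.6°.

Run:
```python
from h import *
to(.536,.0104,.12,-13.6,n=6)
```

```text
from [0.4793 0.0101 0.1774] -29.74 n 6 d [ 0.0567  0.0003 -0.0574]
[0.0082, -0.0047, 0.0096] -2.69
[0.0084, -0.0043, 0.0096] -2.69
[0.0086, -0.0039, 0.0096] -2.69
[0.0088, -0.0035, 0.0096] -2.69
[0.0089, -0.0031, 0.0096] -2.69
[0.0091, -0.0027, 0.0096] -2.69
```

Call:
send_rows --motion '[{"travel":[0.009,-0.005,0.009],"spin":-2.7},{"travel":[0.009,-0.004,0.009],"spin":-2.7},{"travel":[0.01,-0.004,0.009],"spin":-2.7},{"travel":[0.01,-0.003,0.009],"spin":-2.7},{"travel":[0.01,-0.003,0.009],"spin":-2.7}]'

```text
time_s: 20.65
tcp_pos: [0.5263, 0.0037, 0.1256]
eef_rot: [178.7, 4.3, -16.3]
contact_force: [0.2, -0.1, -0.2]
gripper_width: 0.0596
```

Call:
send_rows --motion '[{"travel":[0.008,-0.002,0.006],"spin":-2.5},{"travel":[0,0,0],"spin":0},{"travel":[0,0,0],"spin":0}]'

```text
time_s: 20.9
tcp_pos: [0.5328, -0.0003, 0.1141]
eef_rot: [178.7, 4.8, -14.0]
contact_force: [-0.5, 0.1, -0.2]
gripper_width: 0.0591
```

```bash
cat >> h.py <<'E'
def gp(x,y,z,yaw=None):
    "one step taking the grasp point (19 mm behind TCP) to x,y,z, using the true tilt"
    s=r.get_state(); Rm=R.from_euler('xyz',s['eef_rot'],degrees=True); g=np.array(s['tcp_pos'])-.019*Rm.as_matrix()[:,2]
    print('rot',np.round(s['eef_rot'],2),'tcp',np.round(s['tcp_pos'],4),'gp',g.round(4),'z',Rm.as_matrix()[:,2].round(3),'F',s['contact_force'].round(1))
    print('tool step',Rm.inv().apply(np.array([x,y,z])-g).round(4),'spin',0 if yaw is None else round(s['eef_rot'][2]-yaw,2))
E
python3 - <<'E'
from h import *
gp(.5376,.0104,.10,-13.6)
E
```

```text
rot [178.67   4.76 -14.03] tcp [ 5.328e-01 -3.000e-04  1.141e-01] gp [ 5.344e-01 -3.000e-04  1.330e-01] z [-0.086 -0.002 -0.996] F [-0.5  0.1 -0.2]
tool step [ 0.0032 -0.0119  0.0326] spin -0.43
```

Call:
send_rows --motion '[{"travel":[0.003,-0.01,0.01],"spin":-0.4},{"travel":[0,-0.002,0.016],"spin":0},{"travel":[0,0,0.01],"spin":0},{"travel":[0,0,0],"spin":0}]'

```text
time_s: 21.23
tcp_pos: [0.5349, 0.0101, 0.0765]
eef_rot: [178.7, 4.7, -14.1]
contact_force: [-0.5, 0.0, -0.3]
gripper_width: 0.0595
```

Run:
```python
from h import *
gp(.5376,.0104,.031,-13.6)
```

```text
rot [178.73   4.69 -14.09] tcp [0.5349 0.0101 0.0765] gp [0.5365 0.0101 0.0954] z [-0.085 -0.002 -0.996] F [-0.5  0.  -0.3]
tool step [ 0.0062 -0.0019  0.0641] spin -0.49
```

Call:
send_rows --motion '[{"travel":[0.004,-0.001,0.02],"spin":-0.3},{"travel":[0.002,0,0.02],"spin":-0.2},{"travel":[0,0,0.012],"spin":0},{"travel":[0,0,0.003],"spin":0},{"travel":[0,0,0],"spin":0}]'

```text
time_s: 21.65
tcp_pos: [0.5372, 0.0102, 0.0216]
eef_rot: [178.8, 4.5, -13.7]
contact_force: [-0.1, 0.2, 1.1]
gripper_width: 0.0597
```

Run:
```python
from h import *
gp(.5376,.0104,.031,-13.6)
```

```text
rot [178.83   4.52 -13.67] tcp [0.5372 0.0102 0.0216] gp [0.5387 0.0102 0.0406] z [-0.081 -0.001 -0.997] F [-0.1  0.2  1.1]
tool step [-0.0004 -0.0001  0.0096] spin -0.07
```

Call:
send_rows --motion '[{"travel":[0,0,0.005],"spin":0},{"travel":[0,0,0.003],"spin":0},{"travel":[0,0,0],"spin":0}]'

```text
time_s: 21.9
tcp_pos: [0.5377, 0.0106, 0.0153]
eef_rot: [178.9, 4.4, -13.7]
contact_force: [-0.2, 0.2, 0.4]
gripper_width: 0.0594
```

Call:
send_rows --motion '[{"travel":[0,0,0],"spin":0},{"travel":[0,0,0],"spin":0},{"travel":[0,0,0],"spin":0},{"travel":[0,0,0],"spin":0},{"travel":[0,0,0],"spin":0}]' --gripper -1 --squeeze 15

```text
time_s: 22.32
tcp_pos: [0.5391, 0.011, 0.0173]
eef_rot: [179.0, 4.2, -13.7]
contact_force: [0.0, -1.2, 1.1]
gripper_width: 0.0318
```

Call:
send_rows --motion '[{"travel":[0,0,0],"spin":0},{"travel":[0,0,0],"spin":0}]'

```text
time_s: 22.48
tcp_pos: [0.5392, 0.0111, 0.0176]
eef_rot: [179.0, 4.2, -13.7]
contact_force: [-1.5, -0.3, -0.8]
gripper_width: 0.0307
```

Run:
```python
from h import *
gp(.5376,.0104,.031,-13.6); print(r.get_state()['gripper_width'])
```

```text
rot [179.02   4.17 -13.65] tcp [0.5392 0.0111 0.0176] gp [0.5406 0.0111 0.0365] z [-0.075  0.001 -0.997] F [-1.5 -0.3 -0.8]
tool step [-0.0023  0.0012  0.0057] spin -0.05
0.030721554575483617
```

Call:
send_rows --motion '[{"travel":[0,0,-0.008],"spin":0},{"travel":[0,0,-0.02],"spin":0},{"travel":[0,0,-0.03],"spin":0},{"travel":[0,0,-0.02],"spin":0},{"travel":[0,0,0],"spin":0}]'

```text
time_s: 22.9
tcp_pos: [0.5438, 0.0103, 0.0986]
eef_rot: [178.8, 4.4, -13.7]
contact_force: [0.2, 0.3, -0.5]
gripper_width: 0.0305
```

Run:
```python
from h import *
s=r.get_state(); print(s['gripper_width'])
gp(.5065,.252,.123)
im,d=r.capture('top'); P=pts('top',d); X,Y,Z=np.moveaxis(P,-1,0)
print('left on plate?',np.median(Z[(abs(X-.5376)<.006)&(abs(Y-.0104)<.006)]))
```

```text
0.030520252941442914
rot [178.82   4.42 -13.66] tcp [0.5438 0.0103 0.0986] gp [0.5453 0.0103 0.1175] z [-0.08  -0.002 -0.997] F [ 0.2  0.3 -0.5]
tool step [-0.095  -0.2257 -0.0028] spin 0
left on plate? 0.5411170894358934
```

Call:
send_rows --motion '[{"travel":[-0.007,-0.016,0],"spin":0},{"travel":[-0.011,-0.026,0],"spin":0},{"travel":[-0.013,-0.03,0],"spin":0},{"travel":[-0.013,-0.03,0],"spin":0},{"travel":[-0.013,-0.03,0],"spin":0}]'

```text
time_s: 23.37
tcp_pos: [0.5172, 0.1508, 0.098]
eef_rot: [178.7, 4.6, -14.3]
contact_force: [0.4, -0.3, -0.1]
gripper_width: 0.0304
```

Call:
send_rows --motion '[{"travel":[-0.013,-0.03,0],"spin":0},{"travel":[-0.01,-0.025,0],"spin":0},{"travel":[-0.006,-0.014,0],"spin":0},{"travel":[0,0,0],"spin":0}]'

```text
time_s: 23.7
tcp_pos: [0.5025, 0.2326, 0.0967]
eef_rot: [178.6, 4.7, -14.1]
contact_force: [-0.2, -0.1, -0.4]
gripper_width: 0.0305
```

Run:
```python
from h import *
gp(.5065,.252,.06,-13.6)
```

```text
rot [178.65   4.72 -14.08] tcp [0.5025 0.2326 0.0967] gp [0.5042 0.2326 0.1157] z [-0.086 -0.003 -0.996] F [-0.2 -0.1 -0.4]
tool step [ 0.0022 -0.0207  0.0552] spin -0.48
```

Call:
send_rows --motion '[{"travel":[0.002,-0.01,0.006],"spin":-0.3},{"travel":[0,-0.009,0.018],"spin":0},{"travel":[0,0,0.018],"spin":0},{"travel":[0,0,0.006],"spin":0},{"travel":[0,0,0],"spin":0}]'

```text
time_s: 24.12
tcp_pos: [0.5048, 0.251, 0.0442]
eef_rot: [178.6, 4.8, -13.7]
contact_force: [0.3, -0.5, 0.4]
gripper_width: 0.0305
```

Run:
```python
from h import *
gp(.5065,.252,.0425,-13.6)
im,d=r.capture('wrist'); cv2.imwrite('pics/w4.png',im); P=pts('wrist',d)
hsv=cv2.cvtColor(im,cv2.COLOR_BGR2HSV); k=(hsv[...,0]>45)&(hsv[...,0]<80)&(hsv[...,1]>120)&(abs(P[...,2]-.012)<.006); print(k.sum(),P[k].min(0),P[k].max(0))
```

```text
rot [178.59   4.8  -13.68] tcp [0.5048 0.251  0.0442] gp [0.5064 0.2511 0.0631] z [-0.087 -0.004 -0.996] F [ 0.3 -0.5  0.4]
tool step [ 0.0016 -0.0014  0.0205] spin -0.08
7206 [0.4874325  0.21494415 0.00939218] [0.54315201 0.28835769 0.01412806]
```

View pics/w4.png

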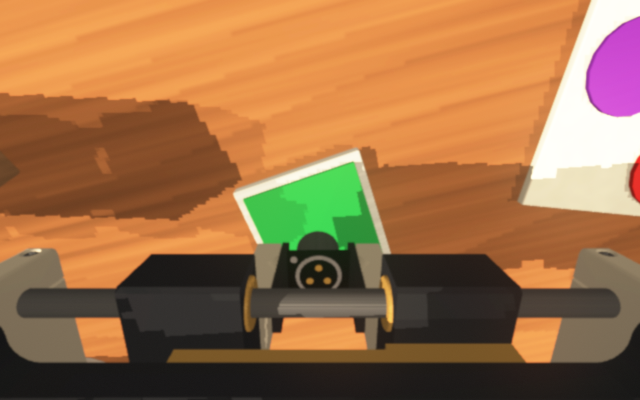

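The wrist view shows the socket held at px (318,275), face up, above the green pad with the pad around (310,200).

Call:
send_rows --motion '[{"travel":[0.001,-0.001,0.008],"spin":0},{"travel":[0,0,0.006],"spin":0},{"travel":[0,0,0.002],"spin":0},{"travel":[0,0,0],"spin":0}]'

```text
time_s: 24.5
tcp_pos: [0.5061, 0.2508, 0.0287]
eef_rot: [178.7, 4.7, -13.8]
contact_force: [-0.4, -0.5, -0.4]
gripper_width: 0.0302
```

Run:
```python
from h import *
gp(.5065,.252,.0425,-13.6)
im,d=r.capture('wrist'); P=pts('wrist',d)[262:290,295:342].reshape(-1,3)
k=(P[:,2]>.03)&(P[:,2]<.055); Q=P[k]; A=np.c_[Q[:,:2],np.ones(len(Q))]; print(k.sum(),np.linalg.lstsq(A,Q[:,2],rcond=None)[0][:2],Q.mean(0), np.percentile(Q[:,2],[5,50,95]))
```

```text
rot [178.67   4.72 -13.78] tcp [0.5061 0.2508 0.0287] gp [0.5077 0.2509 0.0476] z [-0.085 -0.003 -0.996] F [-0.4 -0.5 -0.4]
tool step [-0.001  -0.0009  0.0052] spin -0.18
1218 [-0.00635099 -0.01404095] [0.50650906 0.25133286 0.04288936] [0.04178385 0.04293004 0.04386623]
```

Call:
send_rows --motion '[{"travel":[-0.002,0,0.004],"spin":0},{"travel":[0,0,0.002],"spin":0},{"travel":[0,0,0.001],"spin":0},{"travel":[0,0,0],"spin":0}]'

```text
time_s: 24.88
tcp_pos: [0.5044, 0.2519, 0.0236]
eef_rot: [178.8, 4.6, -13.7]
contact_force: [-0.3, -0.0, -1.0]
gripper_width: 0.0301
```

Run:
```python
from h import *
gp(.5065,.252,.0425,-13.6)
im,d=r.capture('wrist'); P=pts('wrist',d)[262:290,295:342].reshape(-1,3)
k=(P[:,2]>.03)&(P[:,2]<.055); Q=P[k]; print(k.sum(),Q.mean(0), np.percentile(Q[:,2],[5,50,95]))
```

```text
rot [178.81   4.59 -13.73] tcp [0.5044 0.2519 0.0236] gp [0.506  0.2519 0.0425] z [-0.083 -0.001 -0.997] F [-0.3 -0.  -1. ]
tool step [ 0.0004 -0.0002 -0.    ] spin -0.13
1219 [0.50473207 0.25232083 0.03749107] [0.03648531 0.03751563 0.03842326]
```

Call:
send_rows --motion '[{"travel":[0,0,0.001],"spin":0},{"travel":[0,0,0],"spin":0},{"travel":[0,0,0],"spin":0},{"travel":[0,0,0],"spin":0},{"travel":[0,0,0],"spin":0}]' --gripper 0.36 --squeeze 25

```text
time_s: 25.35
tcp_pos: [0.5044, 0.2523, 0.0225]
eef_rot: [178.9, 4.6, -13.7]
contact_force: [-0.0, 0.1, 1.1]
gripper_width: 0.0568
```

Call:
send_rows --motion '[{"travel":[0,0,-0.015],"spin":0},{"travel":[0,0,-0.035],"spin":0},{"travel":[0,0,-0.04],"spin":0},{"travel":[0,0,-0.04],"spin":0},{"travel":[0,0,-0.02],"spin":0}]'

```text
time_s: 25.77
tcp_pos: [0.5136, 0.2494, 0.1708]
eef_rot: [178.1, 5.1, -13.8]
contact_force: [1.1, 0.7, 0.5]
gripper_width: 0.0595
```

Run:
```python
from h import *
gp(.44,.25,.2)
im,d=r.capture('wrist'); P=pts('wrist',d); X,Y,Z=np.moveaxis(P,-1,0)
k=(Z>.03)&(Z<.045)&(abs(X-.505)<.03)&(abs(Y-.252)<.03); print('sock',k.sum(),cv2.minAreaRect(P[k][:,:2].astype('float32')),np.percentile(Z[k],[5,50,95]))
to(.443,-.262,.2,-20.7)
im,d=r.capture('top'); P=pts('top',d); X,Y,Z=np.moveaxis(P,-1,0); hsv=cv2.cvtColor(im,cv2.COLOR_BGR2HSV)
k=(abs(X-.505)<.05)&(abs(Y-.252)<.05)&(hsv[...,2]<80); print('top',k.sum(),P[k].mean(0),cv2.minAreaRect(P[k][:,:2].astype('float32')))
```

```text
rot [178.13   5.08 -13.84] tcp [0.5136 0.2494 0.1708] gp [0.5153 0.2496 0.1898] z [-0.094 -0.011 -0.996] F [1.1 0.7 0.5]
tool step [-0.0739  0.0177 -0.0031] spin 0
sock 918 ((0.5055908560752869, 0.2529734969139099), (0.030519498512148857, 0.026685228571295738), 75.34728240966797) [0.03842249 0.03992165 0.04124761]
from [0.5151 0.2502 0.1737] -13.8 n 15 d [-0.0721 -0.5122  0.0263]
[0.0035, 0.0343, -0.0018] 0.46
[0.0038, 0.0343, -0.0018] 0.46
[0.004, 0.0342, -0.0018] 0.46
[0.0043, 0.0342, -0.0018] 0.46
[0.0046, 0.0342, -0.0018] 0.46
[0.0049, 0.0341, -0.0018] 0.46
[0.0051, 0.0341, -0.0018] 0.46
[0.0054, 0.0341, -0.0018] 0.46
[0.0057, 0.034, -0.0018] 0.46
[0.0059, 0.034, -0.0018] 0.46
[0.0062, 0.0339, -0.0018] 0.46
[0.0065, 0.0339, -0.0018] 0.46
[0.0068, 0.0338, -0.0018] 0.46
[0.007, 0.0338, -0.0018] 0.46
[0.0073, 0.0337, -0.0018] 0.46
top 9892 [0.51920085 0.22404343 0.51624159] ((0.5051446557044983, 0.2464887499809265), (0.0996934249997139, 0.08897176384925842), 0.012570854276418686)
```

The socket is on the pad at (0.5056, 0.253), flat, and the block centre is at (0.5035, 0.252). Now I'll take the filters back, red first.

Call:
send_rows --motion '[{"travel":[0.002,0.018,-0.002],"spin":0.4},{"travel":[0.004,0.03,-0.002],"spin":0.4},{"travel":[0.004,0.036,-0.002],"spin":0.5},{"travel":[0.004,0.036,-0.002],"spin":0.5},{"travel":[0.005,0.036,-0.002],"spin":0.5}]'

```text
time_s: 26.28
tcp_pos: [0.4921, 0.0931, 0.1813]
eef_rot: [178.0, 5.1, -15.9]
contact_force: [1.2, -0.4, 0.3]
gripper_width: 0.0596
```

Call:
send_rows --motion '[{"travel":[0.005,0.036,-0.002],"spin":0.5},{"travel":[0.005,0.036,-0.002],"spin":0.5},{"travel":[0.005,0.036,-0.002],"spin":0.5},{"travel":[0.006,0.036,-0.002],"spin":0.5},{"travel":[0.006,0.036,-0.002],"spin":0.5}]'

```text
time_s: 26.7
tcp_pos: [0.4597, -0.0971, 0.1927]
eef_rot: [177.6, 5.3, -18.5]
contact_force: [1.5, -0.4, -0.0]
gripper_width: 0.0595
```

Run:
```python
from h import *
gp(.4388,-.2603,.2)
to(.4388,-.2603,.19,-20.7)
```

```text
rot [177.64   5.27 -18.46] tcp [ 0.4597 -0.0971  0.1927] gp [ 0.4616 -0.0969  0.2116] z [-0.1   -0.01  -0.995] F [ 1.5 -0.4 -0. ]
tool step [0.0311 0.1617 0.0154] spin 0
from [ 0.4597 -0.0971  0.1927] -18.46 n 5 d [-0.0209 -0.1632 -0.0027]
[0.0064, 0.0323, 0.0005] 0.45
[0.0066, 0.0322, 0.0005] 0.45
[0.0069, 0.0322, 0.0005] 0.45
[0.0071, 0.0321, 0.0005] 0.45
[0.0074, 0.0321, 0.0005] 0.45
```

Call:
send_rows --motion '[{"travel":[0.006,0.032,0.001],"spin":6.5},{"travel":[0.01,0.031,0.001],"spin":6.5},{"travel":[0.012,0.027,0.001],"spin":6.5},{"travel":[0.012,0.02,0.001],"spin":6.5},{"travel":[0.008,0.01,0],"spin":6.5}]'

```text
time_s: 27.12
tcp_pos: [0.4345, -0.2375, 0.189]
eef_rot: [174.9, 3.3, -52.5]
contact_force: [0.6, 1.4, 0.2]
gripper_width: 0.0596
```

Run:
```python
from h import *
gp(.4388,-.2603,.2)
to(.4388,-.2603,.19,-110.7,n=9)
```

```text
rot [174.91   3.3  -52.45] tcp [ 0.4345 -0.2375  0.189 ] gp [ 0.4365 -0.2374  0.2079] z [-0.105 -0.009 -0.994] F [0.6 1.4 0.2]
tool step [0.02   0.0115 0.0078] spin 0
from [ 0.4345 -0.2375  0.189 ] -52.45 n 9 d [ 0.0043 -0.0228  0.001 ]
[0.0023, 0.0012, -0.0001] 6.47
[0.0024, 0.0009, -0.0001] 6.47
[0.0025, 0.0006, -0.0001] 6.47
[0.0025, 0.0003, -0.0001] 6.47
[0.0026, 0.0, -0.0001] 6.47
[0.0026, -0.0002, -0.0001] 6.47
[0.0025, -0.0005, -0.0001] 6.47
[0.0024, -0.0008, -0.0001] 6.47
[0.0023, -0.0011, -0.0001] 6.47
```

Call:
send_rows --motion '[{"travel":[0.006,0.004,0],"spin":-6.4},{"travel":[0.005,0.004,0],"spin":-6.4},{"travel":[0.003,0.004,0],"spin":-6.4},{"travel":[0.002,0.003,0],"spin":-6.4},{"travel":[0,0,0],"spin":-6}]'

```text
time_s: 27.53
tcp_pos: [0.4281, -0.2652, 0.1843]
eef_rot: [177.3, 6.0, -21.2]
contact_force: [0.1, 0.3, -0.8]
gripper_width: 0.0595
```

Call:
send_rows --motion '[{"travel":[0,0,0],"spin":0},{"travel":[0,0,0],"spin":0},{"travel":[0,0,0],"spin":0},{"travel":[0,0,0],"spin":0},{"travel":[0,0,0],"spin":0}]'

```text
time_s: 27.95
tcp_pos: [0.425, -0.2654, 0.1818]
eef_rot: [177.3, 6.3, -21.6]
contact_force: [0.5, 0.2, 0.6]
gripper_width: 0.0594
```

Call:
send_rows --motion '[{"travel":[0,0,0],"spin":0},{"travel":[0,0,0],"spin":0},{"travel":[0,0,0],"spin":0},{"travel":[0,0,0],"spin":0},{"travel":[0,0,0],"spin":0}]'

```text
time_s: 28.37
tcp_pos: [0.4253, -0.2649, 0.182]
eef_rot: [177.3, 6.2, -21.8]
contact_force: [-0.4, 0.0, 0.3]
gripper_width: 0.0598
```

Call:
send_rows --motion '[{"travel":[0,0,0],"spin":0},{"travel":[0,0,0],"spin":0},{"travel":[0,0,0],"spin":0},{"travel":[0,0,0],"spin":0},{"travel":[0,0,0],"spin":0}]'

```text
time_s: 28.78
tcp_pos: [0.4254, -0.2649, 0.1821]
eef_rot: [177.3, 6.2, -21.8]
contact_force: [-0.5, -0.5, 0.1]
gripper_width: 0.0597
```

Run:
```python
from h import *
gp(.4388,-.2603,.15,-20.7)
tops()
```

```text
rot [177.27   6.22 -21.78] tcp [ 0.4254 -0.2649  0.1821] gp [ 0.4276 -0.2648  0.2009] z [-0.118 -0.004 -0.993] F [-0.5 -0.5  0.1]
tool step [ 0.0142 -0.0107  0.0492] spin -1.08
top [249.  70.] [ 0.5249 -0.2591] 0.02 0.0948 [ 27. 181. 254.]
top [301. 180.] [ 0.4392 -0.2608] 0.0202 0.0947 [  1. 213. 248.]
```

Call:
send_rows --motion '[{"travel":[0.008,-0.003,0.012],"spin":-0.6},{"travel":[0.004,-0.002,0.02],"spin":-0.5},{"travel":[0,0,0.02],"spin":0},{"travel":[0,0,0],"spin":0},{"travel":[0,0,0],"spin":0}]'

```text
time_s: 29.25
tcp_pos: [0.4338, -0.2654, 0.1289]
eef_rot: [177.4, 6.1, -20.6]
contact_force: [-0.3, -0.2, 0.5]
gripper_width: 0.0594
```

Run:
```python
from h import *
gp(.439,-.2606,.082,-20.7)
```

```text
rot [177.4    6.05 -20.61] tcp [ 0.4338 -0.2654  0.1289] gp [ 0.436  -0.2653  0.1478] z [-0.115 -0.005 -0.993] F [-0.3 -0.2  0.5]
tool step [ 0.0081 -0.0084  0.065 ] spin 0.09
```

Call:
send_rows --motion '[{"travel":[0.004,-0.006,0.005],"spin":0},{"travel":[0.003,-0.002,0.02],"spin":0},{"travel":[0.001,0,0.022],"spin":0},{"travel":[0,0,0.01],"spin":0},{"travel":[0,0,0],"spin":0}]'

```text
time_s: 29.67
tcp_pos: [0.4428, -0.2612, 0.0738]
eef_rot: [177.4, 5.5, -20.6]
contact_force: [-0.5, -0.1, 0.6]
gripper_width: 0.0598
```

Run:
```python
from h import *
gp(.439,-.2606,.082,-20.7)
```

```text
rot [177.43   5.54 -20.58] tcp [ 0.4428 -0.2612  0.0738] gp [ 0.4449 -0.261   0.0927] z [-0.106 -0.008 -0.994] F [-0.5 -0.1  0.6]
tool step [-0.0046  0.0012  0.0113] spin 0.12
```

Call:
send_rows --motion '[{"travel":[-0.004,0.001,0.006],"spin":0},{"travel":[0,0,0.004],"spin":0},{"travel":[0,0,0],"spin":0}]'

```text
time_s: 29.92
tcp_pos: [0.439, -0.2609, 0.0657]
eef_rot: [177.4, 5.4, -20.5]
contact_force: [-0.4, 0.2, 0.3]
gripper_width: 0.0602
```

Call:
send_rows --motion '[{"travel":[0,0,0],"spin":0},{"travel":[0,0,0],"spin":0},{"travel":[0,0,0],"spin":0},{"travel":[0,0,0],"spin":0},{"travel":[0,0,0],"spin":0}]' --gripper -1

```text
time_s: 30.33
tcp_pos: [0.4404, -0.2613, 0.0679]
eef_rot: [177.5, 5.2, -20.5]
contact_force: [-0.2, -1.2, -2.9]
gripper_width: 0.0387
```

Run:
```python
from h import *
gp(.439,-.2606,.2)
```

```text
rot [177.46   5.18 -20.53] tcp [ 0.4404 -0.2613  0.0679] gp [ 0.4423 -0.2611  0.0868] z [-0.1   -0.01  -0.995] F [-0.2 -1.2 -2.9]
tool step [-0.0134  0.0057 -0.1123] spin 0
```

Call:
send_rows --motion '[{"travel":[0,0,0],"spin":0},{"travel":[0,0,-0.008],"spin":0},{"travel":[0,0,-0.015],"spin":0},{"travel":[0,0,-0.015],"spin":0},{"travel":[0,0,-0.015],"spin":0}]'

```text
time_s: 30.75
tcp_pos: [0.4422, -0.2598, 0.1197]
eef_rot: [177.4, 5.7, -20.6]
contact_force: [0.2, 0.8, -3.9]
gripper_width: 0.0386
```

Call:
send_rows --motion '[{"travel":[0,0,-0.015],"spin":0},{"travel":[0,0,-0.015],"spin":0},{"travel":[0,0,-0.015],"spin":0},{"travel":[0,0,-0.01],"spin":0},{"travel":[0,0,0],"spin":0}]'

```text
time_s: 31.17
tcp_pos: [0.4492, -0.2596, 0.182]
eef_rot: [177.4, 5.5, -20.6]
contact_force: [1.0, -0.0, -1.9]
gripper_width: 0.0389
```

Run:
```python
from h import *
gp(.4893,.0303,.17,-20.7)
```

```text
rot [177.45   5.52 -20.61] tcp [ 0.4492 -0.2596  0.182 ] gp [ 0.4512 -0.2594  0.2009] z [-0.106 -0.008 -0.994] F [ 1.  -0.  -1.9]
tool step [-0.063  -0.2859  0.0244] spin 0.09
```

Call:
send_rows --motion '[{"travel":[-0.003,-0.014,0],"spin":0},{"travel":[-0.006,-0.026,0],"spin":0},{"travel":[-0.007,-0.033,0],"spin":0},{"travel":[-0.007,-0.034,0],"spin":0},{"travel":[-0.007,-0.034,0],"spin":0}]'

```text
time_s: 31.58
tcp_pos: [0.4687, -0.1171, 0.1779]
eef_rot: [177.4, 5.6, -21.2]
contact_force: [1.0, -0.6, -2.5]
gripper_width: 0.0385
```

Call:
send_rows --motion '[{"travel":[-0.007,-0.034,0],"spin":0},{"travel":[-0.007,-0.034,0],"spin":0},{"travel":[-0.006,-0.028,0],"spin":0},{"travel":[-0.004,-0.018,0],"spin":0},{"travel":[0,0,0],"spin":0}]'

```text
time_s: 32.0
tcp_pos: [0.4857, 0.0084, 0.173]
eef_rot: [177.4, 5.7, -21.0]
contact_force: [0.4, -0.6, -1.5]
gripper_width: 0.0386
```

Run:
```python
from h import *
gp(.4923,.0303,.125,-20.7)
```

```text
rot [177.42   5.73 -21.02] tcp [0.4857 0.0084 0.173 ] gp [0.4878 0.0085 0.1919] z [-0.109 -0.006 -0.994] F [ 0.4 -0.6 -1.5]
tool step [ 0.0031 -0.025   0.0658] spin -0.32
```

Call:
send_rows --motion '[{"travel":[0.002,-0.012,0.008],"spin":-0.3},{"travel":[0.001,-0.011,0.018],"spin":0},{"travel":[0,0,0.022],"spin":0},{"travel":[0,0,0.01],"spin":0},{"travel":[0,0,0],"spin":0}]'

```text
time_s: 32.42
tcp_pos: [0.4902, 0.0312, 0.1098]
eef_rot: [177.5, 5.8, -20.6]
contact_force: [-0.2, -0.5, -2.4]
gripper_width: 0.0387
```

Run:
```python
from h import *
gp(.4923,.0303,.093,-20.7)
```

```text
rot [177.48   5.76 -20.56] tcp [0.4902 0.0312 0.1098] gp [0.4923 0.0313 0.1287] z [-0.109 -0.006 -0.994] F [-0.2 -0.5 -2.4]
tool step [ 0.0039 -0.0006  0.0354] spin 0.14
```

Call:
send_rows --motion '[{"travel":[0.002,0,0.012],"spin":0},{"travel":[0.001,0,0.012],"spin":0},{"travel":[0,0,0.006],"spin":0},{"travel":[0,0,0],"spin":0},{"travel":[0,0,0],"spin":0}]'

```text
time_s: 32.83
tcp_pos: [0.4896, 0.0286, 0.078]
eef_rot: [177.3, 5.9, -20.7]
contact_force: [-0.0, 1.4, -2.0]
gripper_width: 0.0388
```

Run:
```python
from h import *
gp(.4923,.0303,.093,-20.7)
im,d=r.capture('wrist'); cv2.imwrite('pics/w5.png',im); P=pts('wrist',d); hsv=cv2.cvtColor(im,cv2.COLOR_BGR2HSV)
k=((hsv[...,0]<8)|(hsv[...,0]>172))&(hsv[...,1]>140)&(P[...,2]>0)&(P[...,2]<.025)
if k.sum(): print(k.sum(),P[k].min(0),P[k].max(0))
```

```text
rot [177.35   5.86 -20.65] tcp [0.4896 0.0286 0.078 ] gp [0.4917 0.0287 0.0969] z [-0.112 -0.007 -0.994] F [-0.   1.4 -2. ]
tool step [ 0.0004 -0.0019  0.0038] spin 0.05
1170 [0.47577709 0.00476551 0.00583308] [0.5156163  0.05524096 0.02475855]
```

View pics/w5.png

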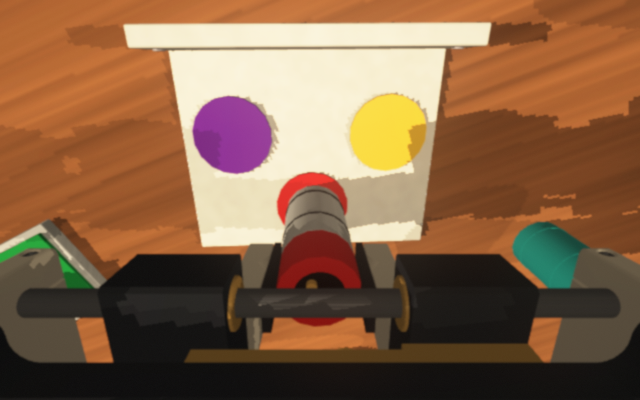

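The wrist view shows the red filter about 4 mm over its disc, with the disc crescent at px (312,180). It is centred sideways.

Call:
send_rows --motion '[{"travel":[0.001,-0.002,0.004],"spin":0},{"travel":[0,0,0.002],"spin":0},{"travel":[0,0,0.001],"spin":0},{"travel":[0,0,0],"spin":0}]'

```text
time_s: 33.22
tcp_pos: [0.4929, 0.0303, 0.0745]
eef_rot: [177.5, 5.6, -20.6]
contact_force: [0.4, -0.7, -2.3]
gripper_width: 0.0389
```

Run:
```python
from h import *
gp(.4923,.0303,.093,-20.7)
```

```text
rot [177.5    5.59 -20.56] tcp [0.4929 0.0303 0.0745] gp [0.4949 0.0305 0.0934] z [-0.106 -0.007 -0.994] F [ 0.4 -0.7 -2.3]
tool step [-0.0023  0.0011  0.0006] spin 0.14
```

Call:
send_rows --motion '[{"travel":[-0.003,0.001,0.001],"spin":0},{"travel":[0,0,0.002],"spin":0},{"travel":[0,0,0],"spin":0}]'

```text
time_s: 33.47
tcp_pos: [0.4908, 0.0309, 0.0742]
eef_rot: [177.6, 5.4, -20.5]
contact_force: [0.1, -0.6, -3.4]
gripper_width: 0.0386
```

Call:
send_rows --motion '[{"travel":[0,0,0.001],"spin":0},{"travel":[0,0,0],"spin":0},{"travel":[0,0,0],"spin":0},{"travel":[0,0,0],"spin":0},{"travel":[0,0,0],"spin":0}]' --gripper 0.36

```text
time_s: 33.88
tcp_pos: [0.4911, 0.0312, 0.0736]
eef_rot: [177.7, 5.3, -20.5]
contact_force: [-1.0, -0.7, 0.5]
gripper_width: 0.0592
```

Call:
send_rows --motion '[{"travel":[0,0,-0.012],"spin":0},{"travel":[0,0,-0.016],"spin":0},{"travel":[0,0,-0.016],"spin":0},{"travel":[0,0,-0.016],"spin":0},{"travel":[0,0,-0.016],"spin":0}]'

```text
time_s: 34.3
tcp_pos: [0.496, 0.0307, 0.1477]
eef_rot: [177.3, 5.7, -20.5]
contact_force: [1.1, -0.4, 0.1]
gripper_width: 0.06
```

Call:
send_rows --motion '[{"travel":[-0.01,0,-0.016],"spin":0},{"travel":[-0.015,0,-0.016],"spin":0},{"travel":[-0.01,0,-0.01],"spin":0},{"travel":[0,0,0],"spin":0}]'

```text
time_s: 34.63
tcp_pos: [0.4689, 0.0437, 0.1974]
eef_rot: [177.5, 5.5, -20.6]
contact_force: [1.1, 0.4, 0.4]
gripper_width: 0.0596
```

Run:
```python
from h import *
gp(.5246,-.2588,.2,-20.7)
tops()
```

```text
rot [177.45   5.55 -20.57] tcp [0.4689 0.0437 0.1974] gp [0.4709 0.0439 0.2162] z [-0.106 -0.008 -0.994] F [1.1 0.4 0.4]
tool step [0.1575 0.2642 0.0128] spin 0.13
top [319. 162.] [0.4896 0.0308] 0.0201 0.0999 [  2. 208. 233.]
top [529. 201.] [ 0.3877 -0.1291] 0.0207 0.0909 [ 81. 163. 146.]
```

Red is 1 mm from its place centre with its top at 100 mm, so it is upright. Yellow is next.

Call:
send_rows --motion '[{"travel":[0.008,0.013,0],"spin":0},{"travel":[0.014,0.024,0],"spin":0},{"travel":[0.018,0.03,0],"spin":0},{"travel":[0.018,0.03,0],"spin":0},{"travel":[0.018,0.03,0.002],"spin":0}]'

```text
time_s: 35.1
tcp_pos: [0.4968, -0.1016, 0.1896]
eef_rot: [177.5, 5.6, -19.9]
contact_force: [1.2, 0.2, -0.8]
gripper_width: 0.0596
```

Call:
send_rows --motion '[{"travel":[0.018,0.03,0.002],"spin":0},{"travel":[0.018,0.03,0.002],"spin":0},{"travel":[0.018,0.028,0.002],"spin":0},{"travel":[0.012,0.019,0],"spin":0},{"travel":[0.005,0.008,0],"spin":0}]'

```text
time_s: 35.52
tcp_pos: [0.5231, -0.245, 0.1736]
eef_rot: [177.4, 6.1, -20.0]
contact_force: [0.7, -0.0, 0.9]
gripper_width: 0.0594
```

Call:
send_rows --motion '[{"travel":[0,0,0],"spin":0},{"travel":[0,0,0],"spin":0}]'

```text
time_s: 35.68
tcp_pos: [0.5221, -0.2473, 0.1702]
eef_rot: [177.3, 6.4, -20.3]
contact_force: [-0.6, 1.0, -0.8]
gripper_width: 0.0595
```

Run:
```python
from h import *
gp(.5246,-.2588,.15,-20.7)
```

```text
rot [177.33   6.4  -20.27] tcp [ 0.5221 -0.2473  0.1702] gp [ 0.5244 -0.2472  0.1891] z [-0.121 -0.005 -0.993] F [-0.6  1.  -0.8]
tool step [0.0085 0.009  0.0388] spin 0.43
```

Call:
send_rows --motion '[{"travel":[0.005,0.006,0.005],"spin":0.4},{"travel":[0.003,0.003,0.015],"spin":0},{"travel":[0.001,0,0.015],"spin":0},{"travel":[0,0,0],"spin":0}]'

```text
time_s: 36.02
tcp_pos: [0.5239, -0.2569, 0.1327]
eef_rot: [177.3, 6.3, -20.5]
contact_force: [-0.5, 0.7, -0.1]
gripper_width: 0.0593
```

Run:
```python
from h import *
gp(.5246,-.2588,.082,-20.7)
```

```text
rot [177.33   6.35 -20.54] tcp [ 0.5239 -0.2569  0.1327] gp [ 0.5261 -0.2568  0.1515] z [-0.12  -0.005 -0.993] F [-0.5  0.7 -0.1]
tool step [ 0.007  -0.0008  0.0692] spin 0.16
```

Call:
send_rows --motion '[{"travel":[0.001,0,0.014],"spin":0},{"travel":[0.001,0,0.018],"spin":0},{"travel":[0,0,0.018],"spin":0},{"travel":[0,0,0.006],"spin":0},{"travel":[0,0,0],"spin":0}]'

```text
time_s: 36.43
tcp_pos: [0.5211, -0.2547, 0.0775]
eef_rot: [177.3, 6.2, -20.2]
contact_force: [-0.0, -0.3, 0.3]
gripper_width: 0.0595
```

Run:
```python
from h import *
gp(.5246,-.2588,.082,-20.7)
```

```text
rot [177.33   6.16 -20.2 ] tcp [ 0.5211 -0.2547  0.0775] gp [ 0.5233 -0.2546  0.0964] z [-0.117 -0.007 -0.993] F [-0.  -0.3  0.3]
tool step [0.0042 0.0029 0.0142] spin 0.5
```

Call:
send_rows --motion '[{"travel":[0.004,0.003,0.007],"spin":0.3},{"travel":[0,0,0.005],"spin":0},{"travel":[0,0,0],"spin":0}]'

```text
time_s: 36.68
tcp_pos: [0.5245, -0.2587, 0.0669]
eef_rot: [177.3, 6.0, -20.4]
contact_force: [0.2, 0.2, -0.9]
gripper_width: 0.0596
```

Call:
send_rows --motion '[{"travel":[0,0,0],"spin":0},{"travel":[0,0,0],"spin":0},{"travel":[0,0,0],"spin":0},{"travel":[0,0,0],"spin":0},{"travel":[0,0,0],"spin":0}]' --gripper -1

```text
time_s: 37.1
tcp_pos: [0.5258, -0.2591, 0.0688]
eef_rot: [177.3, 5.8, -20.4]
contact_force: [1.1, -0.4, -1.1]
gripper_width: 0.0388
```

Run:
```python
from h import *
gp(.5246,-.2588,.082,-20.7)
```

```text
rot [177.33   5.79 -20.41] tcp [ 0.5258 -0.2591  0.0688] gp [ 0.5279 -0.259   0.0876] z [-0.111 -0.008 -0.994] F [ 1.1 -0.4 -1.1]
tool step [-0.0026  0.0007  0.006 ] spin 0.29
```

Call:
send_rows --motion '[{"travel":[0,0,0],"spin":0},{"travel":[0,0,-0.008],"spin":0},{"travel":[0,0,-0.015],"spin":0},{"travel":[0,0,-0.015],"spin":0},{"travel":[0,0,-0.015],"spin":0}]'

```text
time_s: 37.52
tcp_pos: [0.5286, -0.258, 0.1206]
eef_rot: [177.3, 6.3, -20.5]
contact_force: [0.0, -0.3, -1.6]
gripper_width: 0.039
```

Call:
send_rows --motion '[{"travel":[0,0,-0.018],"spin":0},{"travel":[0,0,-0.018],"spin":0},{"travel":[0,0,-0.018],"spin":0},{"travel":[0,0,-0.012],"spin":0},{"travel":[0,0,0],"spin":0}]'

```text
time_s: 37.93
tcp_pos: [0.5377, -0.2579, 0.1949]
eef_rot: [177.3, 6.0, -20.5]
contact_force: [0.6, -0.5, -0.2]
gripper_width: 0.0387
```

Run:
```python
from h import *
gp(.5222,-.0365,.19,-20.7)
```

```text
rot [177.3    6.02 -20.46] tcp [ 0.5377 -0.2579  0.1949] gp [ 0.5399 -0.2578  0.2138] z [-0.115 -0.007 -0.993] F [ 0.6 -0.5 -0.2]
tool step [-0.0909 -0.2025  0.024 ] spin 0.24
```

Call:
send_rows --motion '[{"travel":[-0.006,-0.013,0],"spin":0},{"travel":[-0.011,-0.024,0],"spin":0},{"travel":[-0.014,-0.03,0],"spin":0},{"travel":[-0.014,-0.03,0],"spin":0},{"travel":[-0.014,-0.03,0],"spin":0}]'

```text
time_s: 38.35
tcp_pos: [0.5242, -0.1173, 0.1927]
eef_rot: [177.2, 6.1, -21.0]
contact_force: [0.2, 0.4, -1.6]
gripper_width: 0.0388
```

Call:
send_rows --motion '[{"travel":[-0.013,-0.028,0],"spin":0},{"travel":[-0.009,-0.02,0],"spin":0},{"travel":[-0.005,-0.01,0],"spin":0},{"travel":[0,0,0],"spin":0},{"travel":[0,0,0],"spin":0}]'

```text
time_s: 38.77
tcp_pos: [0.5144, -0.0428, 0.1896]
eef_rot: [177.2, 6.5, -20.7]
contact_force: [0.5, -0.1, -0.7]
gripper_width: 0.0386
```

Run:
```python
from h import *
gp(.5233,-.0365,.125,-20.7)
```

```text
rot [177.22   6.45 -20.69] tcp [ 0.5144 -0.0428  0.1896] gp [ 0.5167 -0.0427  0.2085] z [-0.122 -0.006 -0.993] F [ 0.5 -0.1 -0.7]
tool step [ 0.0133 -0.0121  0.082 ] spin 0.01
```

Call:
send_rows --motion '[{"travel":[0.005,-0.006,0.008],"spin":0},{"travel":[0.003,-0.004,0.02],"spin":0},{"travel":[0.002,0,0.022],"spin":0},{"travel":[0,0,0.014],"spin":0},{"travel":[0,0,0],"spin":0}]'

```text
time_s: 39.18
tcp_pos: [0.5206, -0.0386, 0.1197]
eef_rot: [177.3, 6.4, -20.9]
contact_force: [-1.3, 0.1, -2.2]
gripper_width: 0.0386
```

Run:
```python
from h import *
gp(.5233,-.0365,.0936,-20.7)
```

```text
rot [177.26   6.39 -20.85] tcp [ 0.5206 -0.0386  0.1197] gp [ 0.5229 -0.0385  0.1385] z [-0.121 -0.005 -0.993] F [-1.3  0.1 -2.2]
tool step [ 0.0047 -0.0042  0.0445] spin -0.15
```

Call:
send_rows --motion '[{"travel":[0.003,-0.002,0.013],"spin":0},{"travel":[0.001,-0.001,0.014],"spin":0},{"travel":[0,0,0.008],"spin":0},{"travel":[0,0,0],"spin":0},{"travel":[0,0,0],"spin":0}]'

```text
time_s: 39.6
tcp_pos: [0.5221, -0.0404, 0.0819]
eef_rot: [177.1, 6.5, -21.1]
contact_force: [0.1, -0.4, -1.6]
gripper_width: 0.0386
```

Run:
```python
from h import *
gp(.5233,-.0365,.0936,-20.7)
```

```text
rot [177.11   6.48 -21.09] tcp [ 0.5221 -0.0404  0.0819] gp [ 0.5244 -0.0403  0.1008] z [-0.123 -0.006 -0.992] F [ 0.1 -0.4 -1.6]
tool step [-0.0016 -0.0035  0.0073] spin -0.39
```

Call:
send_rows --motion '[{"travel":[-0.002,-0.004,0.004],"spin":-0.3},{"travel":[0,0,0.002],"spin":0},{"travel":[0,0,0],"spin":0}]'

```text
time_s: 39.85
tcp_pos: [0.5221, -0.0358, 0.0773]
eef_rot: [177.2, 6.4, -20.8]
contact_force: [1.1, 0.2, -1.3]
gripper_width: 0.0387
```

Run:
```python
from h import *
gp(.5233,-.0365,.0936,-20.7)
```

```text
rot [177.22   6.37 -20.79] tcp [ 0.5221 -0.0358  0.0773] gp [ 0.5244 -0.0357  0.0961] z [-0.121 -0.006 -0.993] F [ 1.1  0.2 -1.3]
tool step [-0.0005  0.001   0.0026] spin -0.09
```

Call:
send_rows --motion '[{"travel":[-0.001,0.001,0.003],"spin":0},{"travel":[0,0,0.002],"spin":0},{"travel":[0,0,0.001],"spin":0},{"travel":[0,0,0],"spin":0}]'

```text
time_s: 40.18
tcp_pos: [0.5218, -0.0365, 0.0751]
eef_rot: [177.3, 6.1, -20.6]
contact_force: [-0.1, -0.7, -1.3]
gripper_width: 0.0384
```

Run:
```python
from h import *
gp(.5233,-.0365,.0936,-20.7)
```

```text
rot [177.3    6.09 -20.63] tcp [ 0.5218 -0.0365  0.0751] gp [ 0.524  -0.0364  0.094 ] z [-0.116 -0.007 -0.993] F [-0.1 -0.7 -1.3]
tool step [-0.0006  0.0004  0.0005] spin 0.07
```

Call:
send_rows --motion '[{"travel":[0,0,0.001],"spin":0},{"travel":[0,0,0],"spin":0},{"travel":[0,0,0],"spin":0},{"travel":[0,0,0],"spin":0},{"travel":[0,0,0],"spin":0}]' --gripper 0.36

```text
time_s: 40.6
tcp_pos: [0.5223, -0.0364, 0.0749]
eef_rot: [177.4, 6.0, -20.6]
contact_force: [-0.4, 0.5, -0.4]
gripper_width: 0.0589
```

Call:
send_rows --motion '[{"travel":[0,0,-0.012],"spin":0},{"travel":[0,0,-0.016],"spin":0},{"travel":[0,0,-0.016],"spin":0},{"travel":[0,0,-0.016],"spin":0},{"travel":[0,0,-0.016],"spin":0}]'

```text
time_s: 41.02
tcp_pos: [0.5281, -0.0364, 0.1489]
eef_rot: [177.1, 6.4, -20.7]
contact_force: [1.0, 0.1, -1.1]
gripper_width: 0.0595
```

Call:
send_rows --motion '[{"travel":[-0.01,0,-0.016],"spin":0},{"travel":[-0.015,0,-0.016],"spin":0},{"travel":[-0.01,0,-0.01],"spin":0},{"travel":[0,0,0],"spin":0}]'

```text
time_s: 41.35
tcp_pos: [0.5017, -0.0235, 0.199]
eef_rot: [177.2, 6.2, -20.7]
contact_force: [-0.1, -0.0, 0.9]
gripper_width: 0.0595
```

Run:
```python
from h import *
gp(.6048,-.2676,.2,-20.7)
tops()
```

```text
rot [177.17   6.23 -20.7 ] tcp [ 0.5017 -0.0235  0.199 ] gp [ 0.504  -0.0233  0.2179] z [-0.119 -0.008 -0.993] F [-0.1 -0.   0.9]
tool step [0.1815 0.1928 0.0077] spin 0.0
top [319. 161.] [ 0.5213 -0.0368] 0.0201 0.0998 [ 25. 181. 250.]
top [258. 221.] [0.4897 0.0307] 0.0202 0.0998 [  2. 210. 229.]
top [460. 245.] [ 0.3898 -0.1303] 0.0202 0.0908 [ 83. 175. 183.]
```

Yellow is within 1–2 mm of its place centre and upright. Last is purple.

Call:
send_rows --motion '[{"travel":[0.011,0.012,0],"spin":0},{"travel":[0.02,0.021,0],"spin":0},{"travel":[0.025,0.026,0],"spin":0},{"travel":[0.025,0.026,0.002],"spin":0},{"travel":[0.025,0.026,0.002],"spin":0}]'

```text
time_s: 41.82
tcp_pos: [0.5629, -0.1639, 0.1856]
eef_rot: [177.3, 6.3, -20.1]
contact_force: [-0.2, 0.6, 0.1]
gripper_width: 0.0594
```

Call:
send_rows --motion '[{"travel":[0.025,0.026,0.002],"spin":0},{"travel":[0.022,0.023,0],"spin":0},{"travel":[0.014,0.014,0],"spin":0},{"travel":[0.006,0.006,0],"spin":0},{"travel":[0,0,0],"spin":0}]'

```text
time_s: 42.23
tcp_pos: [0.6028, -0.263, 0.1686]
eef_rot: [177.1, 6.9, -20.4]
contact_force: [0.8, 1.0, 0.1]
gripper_width: 0.0595
```

Run:
```python
from h import *
gp(.6048,-.2676,.15,-20.7)
tops()
```

```text
rot [177.14   6.9  -20.37] tcp [ 0.6028 -0.263   0.1686] gp [ 0.6053 -0.2629  0.1874] z [-0.13  -0.005 -0.992] F [0.8 1.  0.1]
tool step [0.0057 0.0027 0.0372] spin 0.33
top [318. 193.] [ 0.6052 -0.2672] 0.0201 0.0945 [148. 171. 183.]
top [ 12. 201.] [ 0.683  -0.0514] 0.02 0.0912 [ 84. 186. 187.]
```

Call:
send_rows --motion '[{"travel":[0.004,0.003,0.008],"spin":0.3},{"travel":[0.002,0,0.02],"spin":0},{"travel":[0.001,0,0.018],"spin":0},{"travel":[0,0,0.004],"spin":0},{"travel":[0,0,0],"spin":0}]'

```text
time_s: 42.7
tcp_pos: [0.6007, -0.2637, 0.1149]
eef_rot: [177.2, 6.9, -20.5]
contact_force: [-0.2, -0.4, 0.1]
gripper_width: 0.0597
```

Run:
```python
from h import *
gp(.605,-.2674,.082,-20.7)
```

```text
rot [177.16   6.92 -20.51] tcp [ 0.6007 -0.2637  0.1149] gp [ 0.6032 -0.2637  0.1338] z [-0.13  -0.004 -0.991] F [-0.2 -0.4  0.1]
tool step [0.0092 0.0003 0.0511] spin 0.19
```

Call:
send_rows --motion '[{"travel":[0.004,0.001,0.012],"spin":0},{"travel":[0.003,0.001,0.016],"spin":0},{"travel":[0.001,0,0.012],"spin":0},{"travel":[0,0,0.004],"spin":0},{"travel":[0,0,0],"spin":0}]'

```text
time_s: 43.12
tcp_pos: [0.604, -0.2668, 0.0703]
eef_rot: [177.2, 6.6, -20.3]
contact_force: [-0.1, -0.4, 0.2]
gripper_width: 0.0598
```

Run:
```python
from h import *
gp(.605,-.2674,.082,-20.7)
```

```text
rot [177.21   6.65 -20.29] tcp [ 0.604  -0.2668  0.0703] gp [ 0.6064 -0.2667  0.0891] z [-0.125 -0.006 -0.992] F [-0.1 -0.4  0.2]
tool step [-0.0002  0.0008  0.0073] spin 0.41
```

Call:
send_rows --motion '[{"travel":[0,0.001,0.005],"spin":0},{"travel":[0,0,0.002],"spin":0},{"travel":[0,0,0],"spin":0}]'

```text
time_s: 43.37
tcp_pos: [0.6034, -0.2679, 0.0639]
eef_rot: [177.2, 6.6, -20.3]
contact_force: [0.4, -0.6, -0.3]
gripper_width: 0.0596
```

Call:
send_rows --motion '[{"travel":[0,0,0],"spin":0},{"travel":[0,0,0],"spin":0},{"travel":[0,0,0],"spin":0},{"travel":[0,0,0],"spin":0},{"travel":[0,0,0],"spin":0}]' --gripper -1

```text
time_s: 43.78
tcp_pos: [0.6043, -0.268, 0.0655]
eef_rot: [177.2, 6.4, -20.3]
contact_force: [-0.1, -0.6, -1.9]
gripper_width: 0.0385
```

Run:
```python
from h import *
gp(.605,-.2674,.082,-20.7)
```

```text
rot [177.24   6.42 -20.26] tcp [ 0.6043 -0.268   0.0655] gp [ 0.6066 -0.2679  0.0844] z [-0.121 -0.006 -0.993] F [-0.1 -0.6 -1.9]
tool step [-0.0014 -0.      0.0026] spin 0.44
```

Call:
send_rows --motion '[{"travel":[0,0,0],"spin":0},{"travel":[0,0,-0.008],"spin":0},{"travel":[0,0,-0.015],"spin":0},{"travel":[0,0,-0.015],"spin":0},{"travel":[0,0,-0.015],"spin":0}]'

```text
time_s: 44.2
tcp_pos: [0.6074, -0.2669, 0.116]
eef_rot: [177.2, 7.0, -20.3]
contact_force: [-0.2, -0.4, -1.8]
gripper_width: 0.0391
```

Call:
send_rows --motion '[{"travel":[0,0,-0.018],"spin":0},{"travel":[0,0,-0.02],"spin":0},{"travel":[0,0,-0.02],"spin":0},{"travel":[0,0,-0.02],"spin":0},{"travel":[0,0,0],"spin":0}]'

```text
time_s: 44.62
tcp_pos: [0.6185, -0.2668, 0.2016]
eef_rot: [177.2, 6.8, -20.3]
contact_force: [1.2, -0.4, -0.9]
gripper_width: 0.0391
```

Run:
```python
from h import *
gp(.559,.061,.2,-20.7)
```

```text
rot [177.19   6.84 -20.33] tcp [ 0.6185 -0.2668  0.2016] gp [ 0.621  -0.2667  0.2205] z [-0.129 -0.005 -0.992] F [ 1.2 -0.4 -0.9]
tool step [-0.1683 -0.2875  0.0268] spin 0.37
```

Call:
send_rows --motion '[{"travel":[-0.008,-0.013,0],"spin":0},{"travel":[-0.015,-0.025,-0.001],"spin":0},{"travel":[-0.019,-0.033,-0.001],"spin":0},{"travel":[-0.019,-0.033,-0.001],"spin":0},{"travel":[-0.019,-0.033,-0.001],"spin":0}]'

```text
time_s: 45.03
tcp_pos: [0.589, -0.111, 0.2062]
eef_rot: [177.1, 7.0, -21.0]
contact_force: [1.4, 1.3, -2.1]
gripper_width: 0.0387
```

Call:
send_rows --motion '[{"travel":[-0.019,-0.033,-0.001],"spin":0},{"travel":[-0.019,-0.033,-0.001],"spin":0},{"travel":[-0.016,-0.028,0],"spin":0},{"travel":[-0.01,-0.018,0],"spin":0},{"travel":[-0.004,-0.007,0],"spin":0}]'

```text
time_s: 45.45
tcp_pos: [0.5612, 0.0369, 0.2086]
eef_rot: [177.1, 7.2, -20.8]
contact_force: [-0.0, -0.3, -2.4]
gripper_width: 0.0387
```

Call:
send_rows --motion '[{"travel":[0,0,0],"spin":0},{"travel":[0,0,0],"spin":0}]'

```text
time_s: 45.62
tcp_pos: [0.5598, 0.0394, 0.2081]
eef_rot: [177.1, 7.3, -20.6]
contact_force: [-0.4, -1.0, -2.4]
gripper_width: 0.0391
```

Run:
```python
from h import *
gp(.5575,.061,.13,-20.7)
```

```text
rot [177.13   7.28 -20.55] tcp [0.5598 0.0394 0.2081] gp [0.5624 0.0394 0.2269] z [-0.136 -0.002 -0.991] F [-0.4 -1.  -2.4]
tool step [ 0.0002 -0.0234  0.0966] spin 0.15
```

Call:
send_rows --motion '[{"travel":[0,-0.01,0.008],"spin":0},{"travel":[0,-0.009,0.02],"spin":0},{"travel":[0,-0.001,0.024],"spin":0},{"travel":[0,0,0.022],"spin":0},{"travel":[0,0,0.006],"spin":0}]'

```text
time_s: 46.03
tcp_pos: [0.558, 0.0558, 0.1248]
eef_rot: [177.3, 7.1, -20.9]
contact_force: [0.3, -0.3, -2.8]
gripper_width: 0.0388
```

Call:
send_rows --motion '[{"travel":[0,0,0],"spin":0},{"travel":[0,0,0],"spin":0}]'

```text
time_s: 46.2
tcp_pos: [0.557, 0.0541, 0.1225]
eef_rot: [177.0, 7.3, -21.0]
contact_force: [-0.1, -0.2, -2.7]
gripper_width: 0.0385
```

Run:
```python
from h import *
gp(.5575,.061,.0904,-20.7)
```

```text
rot [177.05   7.27 -21.02] tcp [0.557  0.0541 0.1225] gp [0.5596 0.0541 0.1413] z [-0.137 -0.003 -0.991] F [-0.1 -0.2 -2.7]
tool step [ 0.002  -0.0083  0.0507] spin -0.32
```

Call:
send_rows --motion '[{"travel":[0.002,-0.005,0.01],"spin":-0.3},{"travel":[0,-0.003,0.014],"spin":0},{"travel":[0,0,0.012],"spin":0},{"travel":[0,0,0.003],"spin":0},{"travel":[0,0,0],"spin":0}]'

```text
time_s: 46.62
tcp_pos: [0.5616, 0.0613, 0.0848]
eef_rot: [177.4, 6.9, -20.7]
contact_force: [-0.0, 0.1, -2.4]
gripper_width: 0.0387
```

Run:
```python
from h import *
gp(.5575,.061,.0904,-20.7)
```

```text
rot [177.38   6.88 -20.73] tcp [0.5616 0.0613 0.0848] gp [0.564  0.0613 0.1037] z [-0.128 -0.    -0.992] F [-0.   0.1 -2.4]
tool step [-0.0044  0.0019  0.014 ] spin -0.03
```

Call:
send_rows --motion '[{"travel":[-0.005,0.002,0.006],"spin":0},{"travel":[0,0,0.005],"spin":0},{"travel":[0,0,0],"spin":0}]'

```text
time_s: 46.87
tcp_pos: [0.5559, 0.0615, 0.0754]
eef_rot: [177.5, 6.7, -20.7]
contact_force: [0.1, -0.3, -2.2]
gripper_width: 0.0387
```

Run:
```python
from h import *
gp(.5575,.061,.0904,-20.7)
```

```text
rot [177.49   6.74 -20.7 ] tcp [0.5559 0.0615 0.0754] gp [0.5582 0.0615 0.0943] z [-0.125  0.001 -0.992] F [ 0.1 -0.3 -2.2]
tool step [-0.      0.0006  0.0039] spin -0.0
```

Call:
send_rows --motion '[{"travel":[0,0,0.004],"spin":0},{"travel":[0,0,0.002],"spin":0},{"travel":[0,0,0.001],"spin":0},{"travel":[0,0,0],"spin":0}]'

```text
time_s: 47.2
tcp_pos: [0.5568, 0.0618, 0.0719]
eef_rot: [177.6, 6.5, -20.6]
contact_force: [0.6, 0.7, -2.5]
gripper_width: 0.0389
```

Run:
```python
from h import *
gp(.5575,.061,.0904,-20.7)
```

```text
rot [177.62   6.49 -20.57] tcp [0.5568 0.0618 0.0719] gp [0.5591 0.0618 0.0907] z [-0.12   0.001 -0.993] F [ 0.6  0.7 -2.5]
tool step [-0.0012  0.0013  0.0005] spin 0.13
```

Call:
send_rows --motion '[{"travel":[-0.001,0.001,0.001],"spin":0},{"travel":[0,0,0.001],"spin":0},{"travel":[0,0,0],"spin":0}]'

```text
time_s: 47.45
tcp_pos: [0.5564, 0.0612, 0.0715]
eef_rot: [177.7, 6.3, -20.5]
contact_force: [0.8, 0.4, -2.0]
gripper_width: 0.0391
```

Call:
send_rows --motion '[{"travel":[0,0,0.001],"spin":0},{"travel":[0,0,0],"spin":0},{"travel":[0,0,0],"spin":0},{"travel":[0,0,0],"spin":0},{"travel":[0,0,0],"spin":0}]' --gripper 0.36

```text
time_s: 47.87
tcp_pos: [0.5566, 0.0612, 0.0704]
eef_rot: [177.7, 6.3, -20.5]
contact_force: [0.3, 0.7, 0.9]
gripper_width: 0.0589
```

Call:
send_rows --motion '[{"travel":[0,0,-0.012],"spin":0},{"travel":[0,0,-0.016],"spin":0},{"travel":[0,0,-0.016],"spin":0},{"travel":[0,0,-0.016],"spin":0},{"travel":[0,0,-0.016],"spin":0}]'

```text
time_s: 48.28
tcp_pos: [0.5627, 0.0603, 0.1441]
eef_rot: [177.4, 6.7, -20.6]
contact_force: [0.7, 0.0, 0.8]
gripper_width: 0.0593
```

Call:
send_rows --motion '[{"travel":[-0.01,0,-0.018],"spin":0},{"travel":[-0.02,0,-0.018],"spin":0},{"travel":[-0.02,0,-0.018],"spin":0},{"travel":[-0.01,0,0],"spin":0},{"travel":[0,0,0],"spin":0}]'

```text
time_s: 48.7
tcp_pos: [0.5141, 0.082, 0.21]
eef_rot: [177.5, 6.5, -20.6]
contact_force: [0.2, 0.2, -1.9]
gripper_width: 0.0597
```

Run:
```python
from h import *
gp(.559,.061,.2,-20.7)
im,d,P=tops(); cv2.imwrite('pics/w6.png',im)
im,d=r.capture('scene'); cv2.imwrite('pics/s6.png',cv2.resize(im[120:320,180:520],(800,470)))
for t in ['valve','socket','block','filter_purple','filter_red','filter_yellow','place_purple','place_red','place_yellow']:
    for k in r.pinpoint('scene',t)[:2]: print(t,round(k['conf'],2),w('scene',k['at']).round(3))
```

```text
rot [177.53   6.52 -20.64] tcp [0.5141 0.082  0.21  ] gp [0.5164 0.082  0.2288] z [-0.121 -0.    -0.993] F [ 0.2  0.2 -1.9]
tool step [0.0502 0.0036 0.0235] spin 0.06
top [318. 125.] [0.5589 0.0608] 0.0201 0.1011 [150. 148. 169.]
top [446. 124.] [ 0.5226 -0.0366] 0.0204 0.1009 [ 21. 185. 223.]
top [377. 187.] [0.4904 0.0309] 0.0202 0.101 [  2. 208. 238.]
top [566. 220.] [ 0.3892 -0.1294] 0.0206 0.0919 [ 83. 176. 189.]
valve 0.86 [ 0.707  0.065 -0.001]
socket 0.82 [0.505 0.252 0.012]
block 0.97 [ 0.507  0.251 -0.003]
filter_purple 0.56 [0.558 0.063 0.006]
filter_red 0.71 [0.487 0.031 0.01 ]
filter_yellow 0.71 [ 0.387 -0.131 -0.003]
filter_yellow 0.7 [ 0.686 -0.048 -0.002]
place_purple 0.54 [0.556 0.059 0.006]
place_red 0.57 [0.484 0.031 0.008]
place_red 0.55 [0.488 0.028 0.004]
place_yellow 0.63 [ 0.519 -0.034  0.007]
place_yellow 0.48 [0.485 0.031 0.01 ]
```

View pics/s6.png

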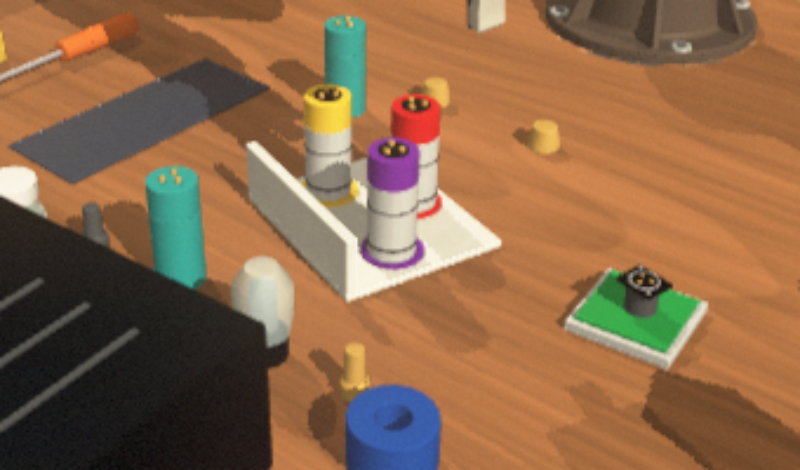

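The scene view shows purple at px (393,200), red (417,150) and yellow (328,140), all upright with the disc rims visible around them. The socket is face up on the pad at (642,290) and the valve at (262,300) is untouched. Handing in.

Call:
send_rows --motion '[{"travel":[0,0,0],"spin":0},{"travel":[0,0,0],"spin":0},{"travel":[0,0,0],"spin":0}]'

```text
time_s: 49.5
tcp_pos: [0.5154, 0.081, 0.2079]
eef_rot: [177.3, 6.6, -20.7]
contact_force: [-0.1, 0.4, -0.6]
gripper_width: 0.0599
```

```bash
python3 -c "
from plant import r
print(r.close_job())"
```

```text
the job is handed in; nothing more can be done
None
```

I moved all three filters to the mat and set the socket on the green pad. Then I put red, yellow and purple back on their own places and handed the job in at about 49.5 s of 131 s. No verdict was reported.

**Last checks:**
- **Filters:** each stands within about 1 to 3 mm of its place centre, with tops at 101 mm, which is what upright should give.
- **Socket:** it sits face up about 2 mm from the block centre. That measurement is from just after I released it; the final scene picture still shows it there.
- **Valve:** the detector puts it at (0.707, 0.065), against (0.708, 0.065) at the start.
- **Gripper:** open and clear of everything, with its tips at about 0.21 m height.

**What disagreed:**
- The gripper's tilt drifted to about 7° during the job, because the moves offer no way to correct it. The filters and the socket still settled upright on release.
- In the final scene picture the detector reported only the two turquoise look-alikes for yellow. I checked yellow by its colour and top height in the wrist picture instead.
- The top and wrist cameras differed by 1 to 2 mm.

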